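# Try rotator shafts in the drive hub and rack them all alike

## Task

The two loose tube-rotator shafts have one chamfered drive end and one square-cut end each, and they lie about at random. One shaft at a time, push either end gently into the bore of the drive unit's hub until it stops - the chamfered end goes home on its seat, the square end stops several millimetres sooner on the shoulder - then lay that shaft in an empty notch pair of the shaft stand like the shaft already there: chamfered end towards the stand's end stop and close up to it, then do the other. Leave the racked shaft, the jar, the bottle and the timer where they are.

Things in the scene. Friction and masses are not known exactly. Their poses are not given: they have to be found in the camera images.
- shaft_a_center (a point): Loose steel shaft lying on the worktop: round, 16 mm across, 160 mm long, about 0.2 kg. Point: the middle of its length, on its axis (8 mm up). x axis along the bar. One end is cut square, the other is chamfered, narrowing evenly from 16 to 8 mm over the last 12 mm. Whether the chamfer is at the +x or the -x end is not given; the two loose shafts may differ.
- shaft_b_center (a point): The other loose steel shaft, same size and shape as shaft_a, same point and axes. Which of its ends (+x or -x) is chamfered is not given.
- racked_shaft_center (a point): A third, equal shaft that already lies in slot 1 of the stand, chamfered end at the end stop. The point is the middle of its length, on its axis. Leave it.
- drive_unit: Fixed drive unit of a tube rotator: white box 125 x 118 mm, 106 mm high; from its grey front panel (facing the robot) a steel hub, a block 44 mm wide and high, stands out 54 mm. Origin: centre of its underside, on the worktop; +x points away from the robot, along the hub's level bore. A thumb screw on the hub reaches 36 mm above the bore's axis, 20 mm behind the hub's face.
- hub_mouth (a point): Centre of the bore's mouth in the hub's front face, 58 mm above the worktop, 118 mm before the drive unit's origin. +x points level into the bore, z up. The round bore's mouth tapers from 26 mm across at the face to 18.4 mm at 10 mm depth; from there it is straight down to the shoulder 30 mm in.
- hub_shoulder (a point): Centre of the shoulder in the bore, 30 mm behind the mouth; the hole behind it is only 13.5 mm across. A square end stops here (shaft centre 80 mm before this point). A chamfered end goes about 8 mm farther when centred (shaft centre about 72 mm before it), at least 4 mm farther when off-centre in the bore.
- shaft_stand: Fixed stand: aluminium base 182 x 196 x 6 mm, two black notched bars across it (12 mm thick, 45 mm either side of the middle, tops at 50 mm height) and an upright end stop (top at 56 mm, inner face 83 mm from the middle). Origin: centre of its underside, on the worktop. +x runs along the shafts towards the end stop, y across them. Three notch pairs 70 mm apart.
- slot_1 (a point): Middle of the first notch pair, at the height of the notches' floor (30 mm above the worktop), half-way between the two notched bars; axes as the stand's. Holds the racked shaft. It lies at y = +70 mm of the stand.
- slot_2 (a point): The same point of the middle notch pair (y = 0 of the stand), empty at the start. Each notch has a flat floor 14 mm wide and sloping sides, 40 mm apart at the top, 20 mm above the floor; a shaft lying in it has its axis 8 mm above this point. A shaft that touches the end stop has its centre 3 mm beyond this point in +x.
- slot_3 (a point): The same point of the third notch pair (y = -70 mm of the stand), empty at the start, of the same shape.
- cream_jar: Bystander: white screw-lid jar, 77 mm across, 91 mm high, origin at the centre of its underside.
- rinse_bottle: Bystander: white storage bottle, 66 mm across, 143 mm high, behind the stand, origin at the centre of its underside.
- timer: Bystander: flat white bench timer, 58 x 62 mm, 16 mm high, origin at the centre of its underside.
Not all that is in view belongs to the job. Leave any black look-alike of the part that bears shaft_b_center alone.

How it is judged:
By the outcome, as a careful person would: the job done as asked, in the order asked, and still so for the second after the job is handed in, with the robot touching nothing.
It also fails if it takes over 72 s, if anything falls off the work surface, if the arm or the gripper's body presses on something with over 40 N, if the wrist force passes 120 N, or if a joint passes its speed limit or range.

## Robot

A 7-joint arm with a two-finger parallel gripper is mounted at the origin on a cart in front of the work surface, level with it; the furniture and walls round the work are solid. World frame = base frame: x ahead of the robot, y to its left, z up, the work surface at z = 0. Lengths are in mm, angles in rad, forces in N, time in s.
With the tool pointing down it reaches from about 425 to 1025 mm from the base axis. Payload 3.6 kg.
Tool frame: the origin (TCP) lies midway between the tips of the shut fingers; the grasp point (between the pads) lies 19 mm behind it; z points along the fingers, y is the direction in which the jaws open and shut (so a half turn about z gives the same grasp; the last joint's range is limited). The gripper opens to 85 mm and grips with 20 to 120 N. Pads are 22 mm wide; open, the fingers measure 114 mm over their backs; the gripper's body (76 mm by 85 mm) begins 54 mm behind the grasp point. The pads swing forward as they close: fully open they stand 13 mm farther back than shut.
Start: joints at [-1.437, 0.591, 0.048, 1.609, -0.033, 0.943, -0.034], TCP at [163.725, 706.274, 231.302] pointing down, gripper open.
Joint ranges: [-2.69, 2.69], [-0.47, 2.24], [-1.27, 1.36], [0.19, 2.51], [-1.53, 4.68], [0.08, 2.07], [-3.09, 3.09]. Speed limits (rad/s): [2.57, 2.57, 3.14, 3.14, 3.14, 3.14, 3.14].

## Interface

Orientations are given as a unit quaternion [x, y, z, w].
In Python, from workcell import bot gives the robot as it stands.
- The arm moves only by the shell command python3 -m crank 'ROWS' [FORCE]. ROWS is JSON, a list of rows, each an object with "fingers": the gripper command: -1 is shut, 1 is fully open, values between are in proportion; "travel": the shift along the tool's x, y, z in units of 0.08 m (1.0 is 0.08 m), a list of three; "yaw": the turn about the tool's z in units of 360 degrees (1.0 is 360 degrees). A call has exactly 10 rows; each row is the pose to reach, as a shift and turn from the pose commanded when the call began, along the tool's axes at that moment, turning the shorter way round; what a row does not reach only later rows make up. A row lasts 1/12 s, in which the tool goes at most 41.7 mm and 7.16 degrees, less where a joint would pass 70% of its speed; a pose out of reach is approached as far as the arm can. A call with a number of a shift or a turn outside -1 to 1 is refused whole. A call with a gripper value outside its range is refused whole. The fingers move at their own pace and stop on an object; FORCE is the grip in N (left out, the last holds). Time passes only in rows, so rows that repeat a pose let the fingers close, or fill a call up. It gives the time, the measured TCP pose, the force and the opening at its end, in the units of the state.
- bot.get_state(): the state, without advancing time (a new reading comes with each control period).
- bot.grab_frame(name): name is "side" or "top" or "wrist"; returns a dict with "image" (384x512x3 uint8, blue, green, red), "fx", "fy", "cx", "cy" (pixels), "dist" ([k1, k2, p1, p2, k3] as OpenCV has them; the pictures are not rectified), "T" (4x4, takes a point from camera to world coordinates). Camera axes: x right, y down, z forward; pixel columns grow to the right and rows downward; lengths in mm; the calibration is good to about 2 mm. A picture is of the moment at which its call begins. There is no depth.
- bot.sign_off(): hands the job in, once; it reports no verdict.
The state is a dict: "time": time; "q": joint angles; "joint_vel": joint speeds; "joint_torque": joint torques, N m; "position": TCP position; "tcp_rot": TCP orientation; "wrist_force": force on the tool from outside, world axes, zero at the start; "ft_torque": the same for the moment, N m; "opening": finger opening in mm.
Only numpy, scipy, OpenCV 4.12 (cv2) and the standard library are available. Lean on these libraries where they do the work, as an engineer would, in place of code of your own. Each camera call takes 0.05 s, during which the arm holds its last target.

## Working session

There is one attempt and no reset: what is moved stays moved. The work goes in short steps, Python scripts to look and compute and a shell command to move; the robot and the scene stay as the last step left them, time stands still between calls to the robot, and variables do not carry over. Pictures are saved under pics/ and viewed, and the job is handed in when it is done.

```bash
ls; mkdir -p pics
python3 - <<'E'
from workcell import bot
import cv2,json
s=bot.get_state(); print({k:s[k] for k in ('time','position','tcp_rot','wrist_force','opening')})
for n in ("side","top","wrist"):
    f=bot.grab_frame(n); cv2.imwrite(f"pics/{n}0.png",f["image"]); print(n,f["fx"],f["fy"],f["cx"],f["cy"],f["dist"]); print(f["T"])
E
```

```text
pics
{'time': 0.0, 'position': array([163.54116677, 705.45813403, 230.13578837]), 'tcp_rot': array([ 1.13596417e-01,  9.93526341e-01, -1.12251441e-03, -6.47291940e-05]), 'wrist_force': array([0.06615449, 0.74815183, 0.096082  ]), 'opening': 85.37682490997705}
side 469.9592607858943 469.9592607858943 249.0598783931955 195.71664756781487 [0.0500889 0.        0.        0.        0.       ]
[[ 9.99367042e-01 -1.34750904e-02 -3.29232019e-02  6.08655247e+02]
 [ 2.43933716e-02 -4.14064937e-01  9.09920432e-01 -1.28553703e+03]
 [-2.58936035e-02 -9.10147598e-01 -4.13474148e-01  6.49496491e+02]
 [ 0.00000000e+00  0.00000000e+00  0.00000000e+00  1.00000000e+00]]
top 351.951653345943 351.951653345943 247.8885404724817 190.09367572441855 [-0.05273943  0.          0.          0.          0.        ]
[[-2.27734566e-02 -9.87408702e-01  1.56542086e-01  3.78210529e+02]
 [-9.99533954e-01  2.56717995e-02  1.65176995e-02 -2.12566502e+01]
 [-2.03284372e-02 -1.56092965e-01 -9.87533159e-01  1.14701082e+03]
 [ 0.00000000e+00  0.00000000e+00  0.00000000e+00  1.00000000e+00]]
wrist 283.1183822295059 283.1183822295059 254.82237297885735 195.24699946207085 [-0.05953739  0.          0.          0.          0.        ]
[[ 2.26155829e-01  9.23766063e-01  3.09046602e-01  8.30276588e+01]
 [ 9.74089096e-01 -2.13822046e-01 -7.36923733e-02  7.23462684e+02]
 [-1.99353674e-03  3.17704885e-01 -9.48187551e-01  3.73205745e+02]
 [ 0.00000000e+00  0.00000000e+00  0.00000000e+00  1.00000000e+00]]
```

View pics/top0.png

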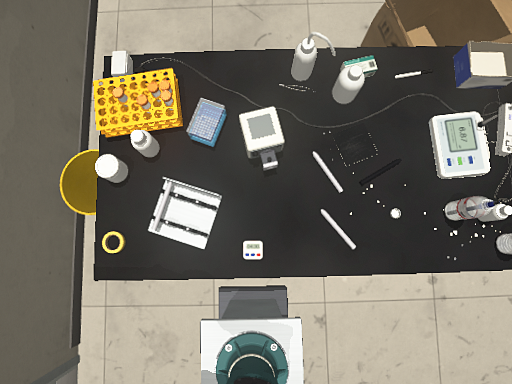

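View pics/side0.png

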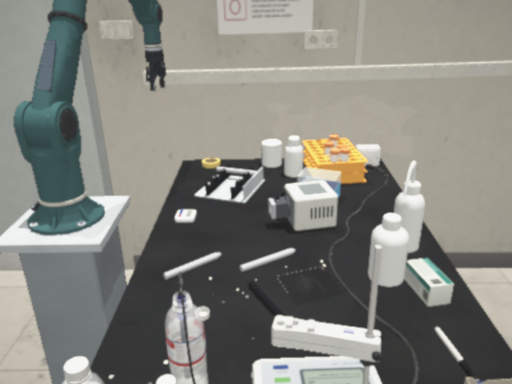

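View pics/wrist0.png

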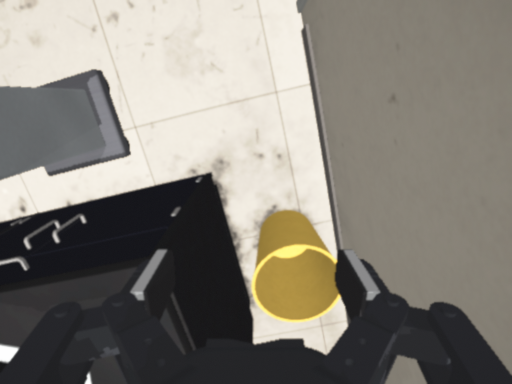

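```bash
cat > h.py <<'E'
import numpy as np, cv2
from workcell import bot
def K(f): return np.array([[f['fx'],0,f['cx']],[0,f['fy'],f['cy']],[0,0,1.]])
def ray(f,uv):
    p=cv2.undistortPoints(np.array(uv,float).reshape(-1,1,2),K(f),np.array(f['dist'],float)).reshape(-1,2)
    T=np.array(f['T']); d=np.c_[p,np.ones(len(p))]@T[:3,:3].T
    return T[:3,3],d
def onz(f,uv,z):
    o,d=ray(f,uv); return o+d*((z-o[2])/d[:,2])[:,None]
def proj(f,P):
    T=np.linalg.inv(np.array(f['T'])); r,_=cv2.Rodrigues(T[:3,:3])
    return cv2.projectPoints(np.array(P,float).reshape(-1,1,3),r,T[:3,3],K(f),np.array(f['dist'],float))[0].reshape(-1,2)
def save(f,name,box=None,s=1):
    im=f['image']
    if box: u0,v0,u1,v1=box; im=im[v0:v1,u0:u1]
    cv2.imwrite(f'pics/{name}.png',cv2.resize(im,None,fx=s,fy=s,interpolation=cv2.INTER_CUBIC))
E
python3 - <<'E'
import cv2
a=cv2.imread('pics/top0.png')
cv2.imwrite('pics/t_sh.png',cv2.resize(a[140:260,300:410],None,fx=5,fy=5,interpolation=cv2.INTER_CUBIC))
cv2.imwrite('pics/t_hub.png',cv2.resize(a[95:255,140:300],None,fx=3.7,fy=3.7,interpolation=cv2.INTER_CUBIC))
b=cv2.imread('pics/side0.png')
cv2.imwrite('pics/s_sh.png',cv2.resize(b[160:320,150:350],None,fx=4,fy=3.7,interpolation=cv2.INTER_CUBIC))
E
```

```text
(no output)
```

View pics/t_sh.png

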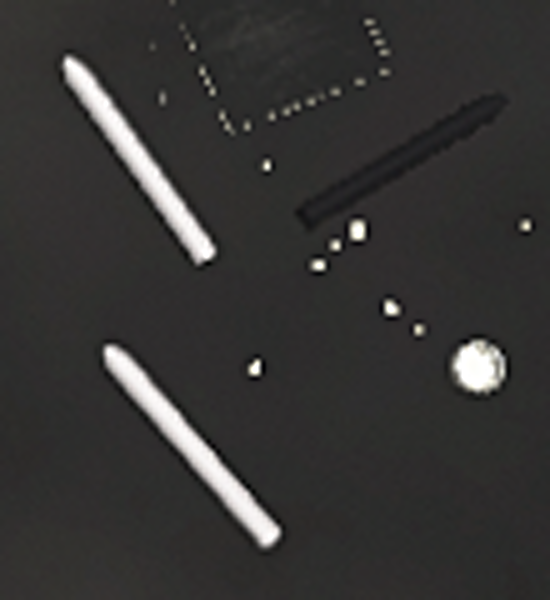

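View pics/t_hub.png

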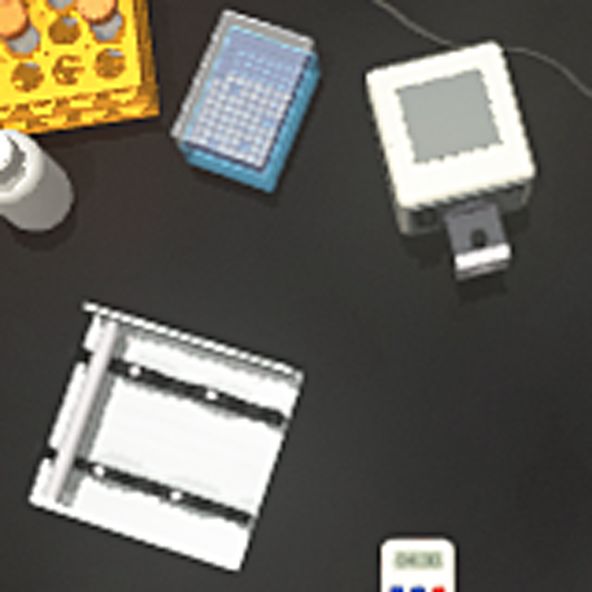

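View pics/s_sh.png

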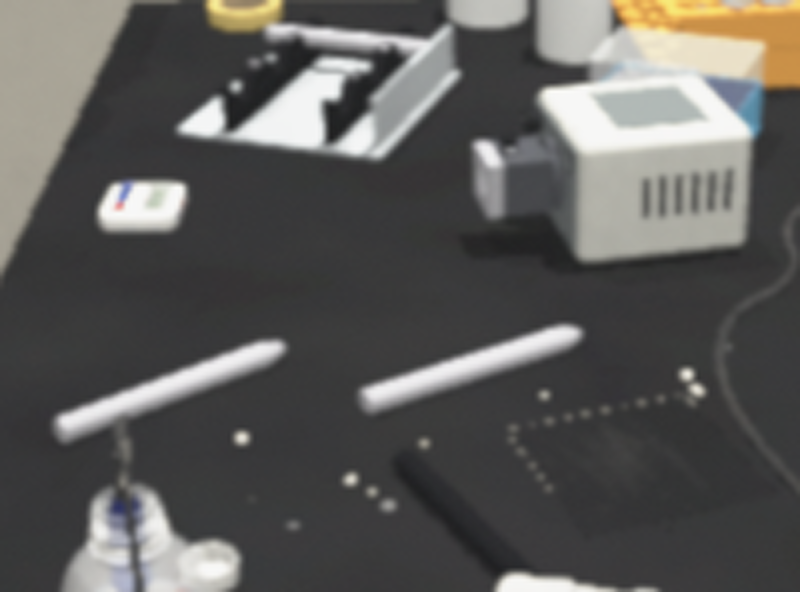

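Run:
```python
from h import *
f=bot.grab_frame('top'); g=bot.grab_frame('side')
def ends(f,box,thr=110):
    u0,v0,u1,v1=box
    m=(f['image'][v0:v1,u0:u1].min(2)>thr).astype(np.uint8)
    n,l,st,c=cv2.connectedComponentsWithStats(m)
    k=1+np.argmax(st[1:,4]); ys,xs=np.nonzero(l==k); p=np.c_[xs+u0,ys+v0].astype(float)
    c=p.mean(0); w,V=np.linalg.eigh(np.cov((p-c).T)); d=V[:,1]; t=(p-c)@d
    return c+d*(t.min()-.5),c+d*(t.max()+.5),len(p)
for nm,b,sb in (('far',(308,148,348,196),(237,245,300,275)),('near',(314,205,360,254),(160,250,225,280))):
    e0,e1,n=ends(f,b); P=onz(f,[e0,e1],9); d=P[1]-P[0]
    if d[0]<0:d=-d
    print(nm,e0,e1,n,P[:,:2],'mid',P.mean(0)[:2],np.linalg.norm(d),np.degrees(np.arctan2(d[1],d[0])))
    e0,e1,n=ends(g,sb); P=onz(g,[e0,e1],9); d=P[1]-P[0]
    if d[0]<0:d=-d
    print(' side',e0,e1,n,P[:,:2],'mid',P.mean(0)[:2],np.linalg.norm(d),np.degrees(np.arctan2(d[1],d[0])))
s=bot.get_state(); print(s['q'])
```

```text
far [312.42789691 150.79338251] [341.31059995 191.39265328] 234 [[ 685.42481708 -220.03508082]
 [ 546.37757126 -307.26999812]] mid [ 615.90119417 -263.65253947] 164.1464814320771 32.10317702102556
 side [295.40836596 248.65139646] [239.48200873 268.03226351] 411 [[ 687.73764191 -215.95178526]
 [ 544.54286837 -305.62657141]] mid [ 616.14025514 -260.78917834] 168.95653417631738 32.05658571165583
near [320.48211178 208.78744495] [354.62382286 248.12060235] 250 [[ 491.16566837 -236.07594104]
 [ 362.30919541 -338.55066988]] mid [ 426.73743189 -287.31330546] 164.636146317625 38.4939160852506
 side [221.24944005 252.28370133] [163.34866433 275.72354155] 429 [[ 493.63838108 -230.7064474 ]
 [ 361.98787979 -335.75241731]] mid [ 427.81313043 -283.22943235] 168.42360370034524 38.58690763486298
[-1.43652976  0.59166633  0.04832004  1.60909933 -0.0332819   0.9426868
 -0.03373449]
```

Run:
```python
from h import *
f=bot.grab_frame('top')
c=np.array([(368,70),(497,43),(533,180),(405,211)])/3.7-.5+[140,95]
P=onz(f,c,106)[:,:2]; print(P, P.mean(0))
for a,b in((3,0),(2,1)):
    d=P[b]-P[a]; print('depth',np.linalg.norm(d),np.degrees(np.arctan2(d[1],d[0])))
for a,b in((3,2),(0,1)):
    d=P[a]-P[b]; print('width',np.linalg.norm(d),np.degrees(np.arctan2(-d[0],d[1])))
# hub top front corners z=80
h=np.array([(456,262),(508,248)])/3.7-.5+[140,95]; H=onz(f,h,80); print('hubtop front',H,H.mean(0))
# stand end stop top z=56
e=np.array([(85,306),(301,374)])/3.7-.5+[140,95]; E=onz(f,e,56)[:,:2]; d=E[0]-E[1]; print('stop',E,np.linalg.norm(d),np.degrees(np.arctan2(-d[0],d[1])))
# base near corners z=6
e=np.array([(30,497),(241,570)])/3.7-.5+[140,95]; E=onz(f,e,6)[:,:2]; d=E[0]-E[1]; print('base',E,np.linalg.norm(d),np.degrees(np.arctan2(-d[0],d[1])))
# racked shaft z=46
e=np.array([(107,325),(64,500)])/3.7-.5+[140,95]; E=onz(f,e,42)[:,:2]; d=E[0]-E[1]; print('racked',E,np.linalg.norm(d),np.degrees(np.arctan2(d[1],d[0])))
```

```text
[[ 785.45449508   18.4358648 ]
 [ 806.1643096   -90.74993337]
 [ 685.68731526 -116.19880399]
 [ 662.19211891   -9.82245519]] [734.87455971 -49.58383194]
depth 126.46005704182258 12.912130588263054
depth 123.1354992734104 11.927494087010949
width 108.94012960000502 12.454880022275368
width 111.1325107287256 10.739992803760769
hubtop front [[623.98664278 -51.27000629  80.        ]
 [634.84483906 -95.25758109  80.        ]] [629.41574092 -73.26379369  80.        ]
stop [[599.76221062 267.93474284]
 [535.93609162  82.20108723]] 196.39441003286302 -18.964938198776554
base [[439.72935703 327.76330211]
 [372.52633323 141.15556872]] 198.33984110012995 -19.80546473919322
racked [[585.24699809 252.05103426]
 [434.63480274 287.31755011]] 154.6860062420087 -13.178631573063827
```

```bash
python3 -m crank '[{"fingers":1,"travel":[-0.1,-0.1,0],"yaw":0},{"fingers":1,"travel":[-0.2,-0.2,0],"yaw":0},{"fingers":1,"travel":[-0.3,-0.3,0],"yaw":0},{"fingers":1,"travel":[-0.4,-0.4,0],"yaw":0},{"fingers":1,"travel":[-0.5,-0.5,0],"yaw":0},{"fingers":1,"travel":[-0.6,-0.6,0],"yaw":0},{"fingers":1,"travel":[-0.7,-0.7,0],"yaw":0},{"fingers":1,"travel":[-0.8,-0.8,0],"yaw":0},{"fingers":1,"travel":[-0.9,-0.9,0],"yaw":0},{"fingers":1,"travel":[-1,-1,0],"yaw":0}]'; python3 -c "
from workcell import bot
s=bot.get_state();print(s['q'],s['position'],s['tcp_rot'])"
```

```text
time: 1.13
position: [224.2, 609.3, 231.4]
tcp_rot: [0.114, 0.994, 0.0, 0.0]
wrist_force: [0.3, -0.3, 0.2]
opening: 85.6
[-1.32270422  0.49472035  0.04962402  1.78995213 -0.03108766  0.85756067
  0.08439191] [224.20514762 609.29801611 231.37092553] [1.13615984e-01 9.93524738e-01 5.17112324e-05 3.21044216e-05]
```

```bash
python3 -m crank '[{"fingers":1,"travel":[-0.1,-0.1,0],"yaw":0},{"fingers":1,"travel":[-0.2,-0.2,0],"yaw":0},{"fingers":1,"travel":[-0.3,-0.3,0],"yaw":0},{"fingers":1,"travel":[-0.4,-0.4,0],"yaw":0},{"fingers":1,"travel":[-0.5,-0.5,0],"yaw":0},{"fingers":1,"travel":[-0.6,-0.6,0],"yaw":0},{"fingers":1,"travel":[-0.7,-0.7,0],"yaw":0},{"fingers":1,"travel":[-0.8,-0.8,0],"yaw":0},{"fingers":1,"travel":[-0.9,-0.9,0],"yaw":0},{"fingers":1,"travel":[-1,-1,0],"yaw":0}]'; python3 -m crank '[{"fingers":1,"travel":[-0.1,-0.1,0],"yaw":0},{"fingers":1,"travel":[-0.2,-0.2,0],"yaw":0},{"fingers":1,"travel":[-0.3,-0.3,0],"yaw":0},{"fingers":1,"travel":[-0.4,-0.4,0],"yaw":0},{"fingers":1,"travel":[-0.5,-0.5,0],"yaw":0},{"fingers":1,"travel":[-0.6,-0.6,0],"yaw":0},{"fingers":1,"travel":[-0.7,-0.7,0],"yaw":0},{"fingers":1,"travel":[-0.8,-0.8,0],"yaw":0},{"fingers":1,"travel":[-0.9,-0.9,0],"yaw":0},{"fingers":1,"travel":[-1,-1,0],"yaw":0}]'; python3 -c "
from h import *
f=bot.grab_frame('wrist');save(f,'w1');np.save('w1',f)"
```

```text
time: 1.97
position: [284.0, 513.3, 231.3]
tcp_rot: [0.114, 0.994, 0.0, 0.0]
wrist_force: [-0.1, -0.5, 0.2]
opening: 85.3
time: 2.8
position: [343.9, 417.3, 231.3]
tcp_rot: [0.114, 0.994, 0.0, 0.0]
wrist_force: [0.3, 0.4, -0.6]
opening: 85.5
```

View pics/w1.png

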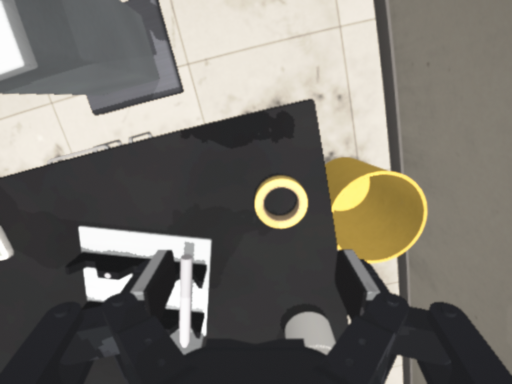

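```bash
python3 -m crank '[{"fingers":1,"travel":[-0.1,-0.1,0],"yaw":0},{"fingers":1,"travel":[-0.2,-0.2,0],"yaw":0},{"fingers":1,"travel":[-0.3,-0.3,0],"yaw":0},{"fingers":1,"travel":[-0.4,-0.4,0],"yaw":0},{"fingers":1,"travel":[-0.5,-0.5,0],"yaw":0},{"fingers":1,"travel":[-0.6,-0.6,0],"yaw":0},{"fingers":1,"travel":[-0.7,-0.7,0],"yaw":0},{"fingers":1,"travel":[-0.8,-0.8,0],"yaw":0},{"fingers":1,"travel":[-0.9,-0.9,0],"yaw":0},{"fingers":1,"travel":[-1,-1,0],"yaw":0}]'; python3 -m crank '[{"fingers":1,"travel":[-0.1,-0.1,0],"yaw":0},{"fingers":1,"travel":[-0.2,-0.2,0],"yaw":0},{"fingers":1,"travel":[-0.3,-0.3,0],"yaw":0},{"fingers":1,"travel":[-0.4,-0.4,0],"yaw":0},{"fingers":1,"travel":[-0.5,-0.5,0],"yaw":0},{"fingers":1,"travel":[-0.6,-0.6,0],"yaw":0},{"fingers":1,"travel":[-0.7,-0.7,0],"yaw":0},{"fingers":1,"travel":[-0.8,-0.8,0],"yaw":0},{"fingers":1,"travel":[-0.9,-0.9,0],"yaw":0},{"fingers":1,"travel":[-1,-1,0],"yaw":0}]'; python3 -c "
from h import *
f=bot.grab_frame('wrist');save(f,'w2',None,1.5);np.save('w2',f)"
```

```text
time: 3.68
position: [403.8, 321.3, 231.3]
tcp_rot: [0.114, 0.994, 0.0, 0.0]
wrist_force: [-0.6, -0.7, 0.1]
opening: 85.5
time: 4.52
position: [463.7, 225.3, 231.3]
tcp_rot: [0.114, 0.994, -0.0, 0.0]
wrist_force: [-0.2, 0.5, -0.1]
opening: 85.7
```

View pics/w2.png

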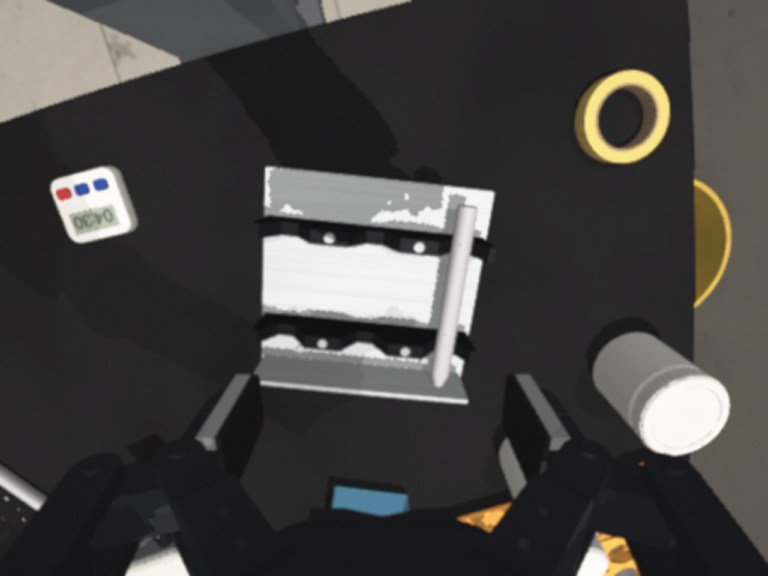

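Run:
```python
from h import *
f=np.load('w2.npy',allow_pickle=True).item()
g=f['image'].min(2)
def blob(u,v,r=6):
    u,v=u/1.5-.17,v/1.5-.17; u0,v0=int(u)-r,int(v)-r
    w=g[v0:v0+2*r+1,u0:u0+2*r+1].astype(float); 
    yy,xx=np.mgrid[:w.shape[0],:w.shape[1]]; k=np.where((w>90)&(np.hypot(yy-r,xx-r)<4.5),w,0); return u0+(k*xx).sum()/k.sum(),v0+(k*yy).sum()/k.sum()
bl=[blob(*p) for p in((329,238),(419,247),(322,343),(405,351))]; print(bl)
for z in (50,52):
    P=onz(f,bl,z)[:,:2]; print(z,P.round(1).tolist(),'c',P.mean(0))
    for a,b in((0,2),(1,3)): d=P[b]-P[a]; print(' x',np.linalg.norm(d),np.degrees(np.arctan2(d[1],d[0])))
    for a,b in((0,1),(2,3)): d=P[b]-P[a]; print(' y',np.linalg.norm(d),np.degrees(np.arctan2(-d[0],d[1])))
B=onz(f,np.array([(265,167),(494,190)])/1.5-.17,6)[:,:2];S=onz(f,np.array([(255,383),(467,403)])/1.5-.17,56)[:,:2]
for Q in(B,S): d=Q[1]-Q[0]; print(Q,np.linalg.norm(d),np.degrees(np.arctan2(-d[0],d[1])))
R=onz(f,np.array([(466,209),(440,383)])/1.5-.17,42)[:,:2]; d=R[1]-R[0]; print(R,np.linalg.norm(d),np.degrees(np.arctan2(d[1],d[0])))
```

```text
[(np.float64(218.73415003788836), np.float64(159.04054054054055)), (np.float64(279.05357481509577), np.float64(164.60534799924142)), (np.float64(214.2653217178664), np.float64(229.03133119364207)), (np.float64(269.63970370370373), np.float64(234.22414814814815))]
50 [[436.3, 187.6], [458.6, 254.5], [521.1, 158.4], [543.9, 224.9]] c [489.96344362 206.36367113]
 x 89.71726757299571 -18.99815865460151
 x 90.33459781020863 -19.102088281443688
 y 70.46627588235297 -18.449603105538777
 y 70.29921068213498 -18.95132776972054
52 [[435.9, 188.0], [458.1, 254.4], [520.2, 158.9], [542.9, 225.0]] c [489.30427619 206.58935312]
 x 89.16393291374314 -18.99815865460149
 x 89.77745574324418 -19.102088281443667
 y 70.03167244637072 -18.449603105538753
 y 69.86563762712773 -18.951327769720596
[[372.18766034 144.26247185]
 [434.50348915 328.55984152]] 194.54763680446771 -18.681758979061048
[[541.42940538  93.88137771]
 [601.97835257 267.76013619]] 184.11952003147636 -19.19939963489376
[[439.02744403 296.62132574]
 [585.44765818 248.63627456]] 154.08258905207666 -18.145081993881984
```

```bash
python3 -m crank '[{"fingers":1,"travel":[-0.05,-0.1,0],"yaw":0},{"fingers":1,"travel":[-0.1,-0.2,0],"yaw":0},{"fingers":1,"travel":[-0.15,-0.3,0],"yaw":0},{"fingers":1,"travel":[-0.2,-0.4,0],"yaw":0},{"fingers":1,"travel":[-0.25,-0.5,0],"yaw":0},{"fingers":1,"travel":[-0.3,-0.6,0],"yaw":0},{"fingers":1,"travel":[-0.35,-0.7,0],"yaw":0},{"fingers":1,"travel":[-0.4,-0.8,0],"yaw":0},{"fingers":1,"travel":[-0.45,-0.9,0],"yaw":0},{"fingers":1,"travel":[-0.5,-1,0],"yaw":0}]'; python3 -m crank '[{"fingers":1,"travel":[-0.05,-0.1,0],"yaw":0},{"fingers":1,"travel":[-0.1,-0.2,0],"yaw":0},{"fingers":1,"travel":[-0.15,-0.3,0],"yaw":0},{"fingers":1,"travel":[-0.2,-0.4,0],"yaw":0},{"fingers":1,"travel":[-0.25,-0.5,0],"yaw":0},{"fingers":1,"travel":[-0.3,-0.6,0],"yaw":0},{"fingers":1,"travel":[-0.35,-0.7,0],"yaw":0},{"fingers":1,"travel":[-0.4,-0.8,0],"yaw":0},{"fingers":1,"travel":[-0.45,-0.9,0],"yaw":0},{"fingers":1,"travel":[-0.5,-1,0],"yaw":0}]'; python3 -m crank '[{"fingers":1,"travel":[-0.05,-0.1,0],"yaw":0},{"fingers":1,"travel":[-0.1,-0.2,0],"yaw":0},{"fingers":1,"travel":[-0.15,-0.3,0],"yaw":0},{"fingers":1,"travel":[-0.2,-0.4,0],"yaw":0},{"fingers":1,"travel":[-0.25,-0.5,0],"yaw":0},{"fingers":1,"travel":[-0.3,-0.6,0],"yaw":0},{"fingers":1,"travel":[-0.35,-0.7,0],"yaw":0},{"fingers":1,"travel":[-0.4,-0.8,0],"yaw":0},{"fingers":1,"travel":[-0.45,-0.9,0],"yaw":0},{"fingers":1,"travel":[-0.5,-1,0],"yaw":0}]'; python3 -c "
from h import *
f=bot.grab_frame('wrist');save(f,'w3',None,1.5);np.save('w3',f)"
```

```text
time: 5.4
position: [484.2, 138.4, 231.3]
tcp_rot: [0.114, 0.994, -0.0, 0.0]
wrist_force: [0.3, -0.4, 0.0]
opening: 85.0
time: 6.23
position: [505.1, 51.5, 231.3]
tcp_rot: [0.114, 0.994, 0.0, -0.0]
wrist_force: [0.3, -0.9, -0.8]
opening: 85.5
time: 7.07
position: [526.0, -35.5, 231.3]
tcp_rot: [0.114, 0.994, -0.0, -0.0]
wrist_force: [-0.4, -0.1, -0.7]
opening: 85.5
```

View pics/w3.png

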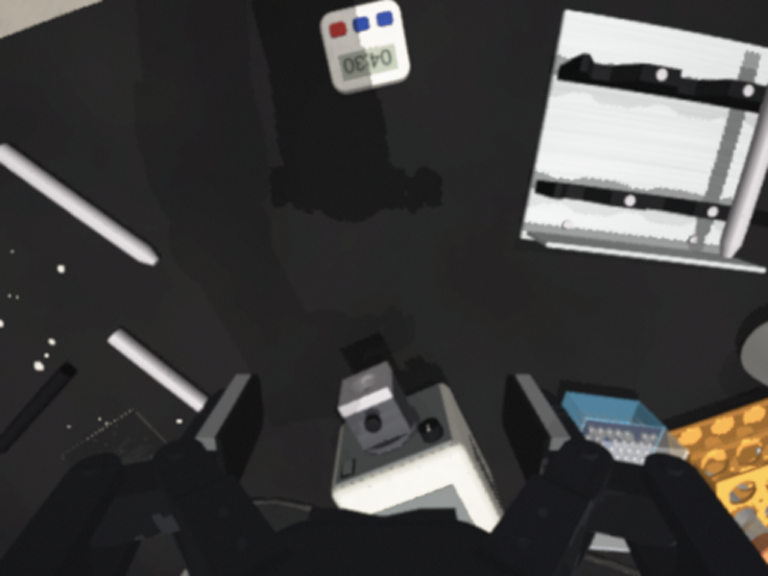

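```bash
python3 -c "
from h import *
f=np.load('w3.npy',allow_pickle=True).item();save(f,'w3c',(210,220,320,320),7)"
```

```text
(no output)
```

View pics/w3c.png

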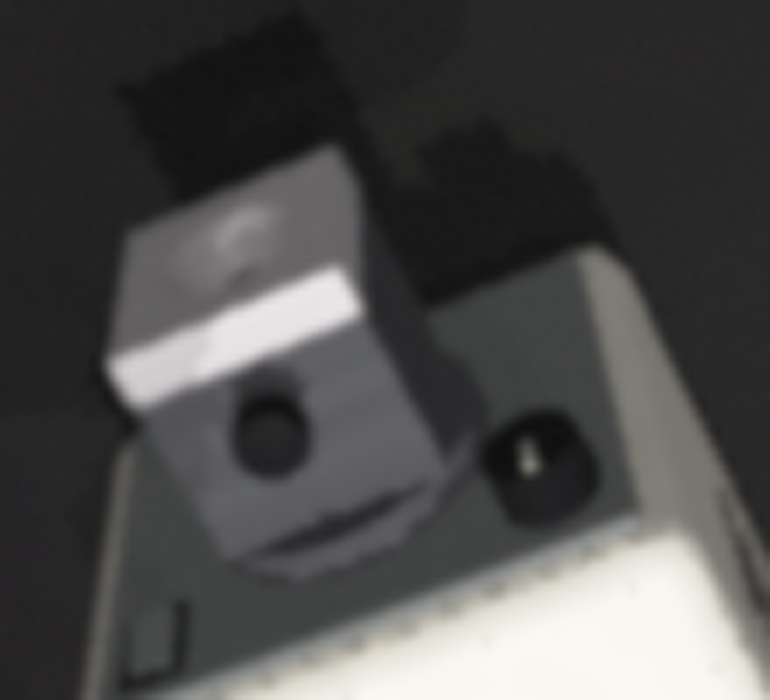

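Run:
```python
from h import *
f=np.load('w3.npy',allow_pickle=True).item()
c=lambda L:np.array(L,float)/7-.43+[210,220]
def rep(n,L,z):
    P=onz(f,c(L),z)[:,:2]; d=P[0]-P[1]; print(n,P.round(1).tolist(),P.mean(0).round(1),'len',np.linalg.norm(d).round(1),'yaw y-dir',np.degrees(np.arctan2(-d[0],d[1])).round(2)); return P
a=rep('front top',[(342,268),(107,362)],80)
rep('front bot',[(338,148),(125,235)],36)
rep('white back',[(360,312),(135,408)],80)
rep('top back',[(450,470),(230,555)],80)
q=rep('panel bot? box top front',[(640,520),(150,695)],106)
for L in ([(342,268),(450,470)],[(107,362),(230,555)]):
    P=onz(f,c(L),80)[:,:2]; d=P[1]-P[0]; print('side',np.linalg.norm(d),np.degrees(np.arctan2(d[1],d[0])))
# expected
```

```text
front top [[618.8, -53.7], [627.8, -97.5]] [623.3 -75.6] len 44.7 yaw y-dir 11.68
front bot [[619.0, -54.0], [628.1, -98.4]] [623.5 -76.2] len 45.4 yaw y-dir 11.56
white back [[627.9, -52.6], [638.0, -95.1]] [632.9 -73.9] len 43.7 yaw y-dir 13.35
top back [[663.1, -44.2], [672.1, -86.5]] [667.6 -65.4] len 43.3 yaw y-dir 12.01
panel bot? box top front [[660.7, -13.6], [677.3, -100.7]] [669.  -57.2] len 88.7 yaw y-dir 10.82
side 45.33950480769955 12.10387779512657
side 45.62215007548491 13.85853234827573
```

```bash
python3 -m crank '[{"fingers":1,"travel":[-0.06,-0.08,0],"yaw":0},{"fingers":1,"travel":[-0.12,-0.17,0],"yaw":0},{"fingers":1,"travel":[-0.18,-0.25,0],"yaw":0},{"fingers":1,"travel":[-0.24,-0.33,0],"yaw":0},{"fingers":1,"travel":[-0.3,-0.42,0],"yaw":0},{"fingers":1,"travel":[-0.36,-0.5,0],"yaw":0},{"fingers":1,"travel":[-0.42,-0.59,0],"yaw":0},{"fingers":1,"travel":[-0.48,-0.67,0],"yaw":0},{"fingers":1,"travel":[-0.54,-0.75,0],"yaw":0},{"fingers":1,"travel":[-0.6,-0.84,0],"yaw":0}]'; python3 -m crank '[{"fingers":1,"travel":[-0.06,-0.08,0],"yaw":0},{"fingers":1,"travel":[-0.12,-0.17,0],"yaw":0},{"fingers":1,"travel":[-0.18,-0.25,0],"yaw":0},{"fingers":1,"travel":[-0.24,-0.33,0],"yaw":0},{"fingers":1,"travel":[-0.3,-0.42,0],"yaw":0},{"fingers":1,"travel":[-0.36,-0.5,0],"yaw":0},{"fingers":1,"travel":[-0.42,-0.59,0],"yaw":0},{"fingers":1,"travel":[-0.48,-0.67,0],"yaw":0},{"fingers":1,"travel":[-0.54,-0.75,0],"yaw":0},{"fingers":1,"travel":[-0.6,-0.84,0],"yaw":0}]'; python3 -m crank '[{"fingers":1,"travel":[-0.06,-0.1,0.05],"yaw":-0.0125},{"fingers":1,"travel":[-0.11,-0.2,0.1],"yaw":-0.025},{"fingers":1,"travel":[-0.17,-0.3,0.15],"yaw":-0.0375},{"fingers":1,"travel":[-0.22,-0.4,0.2],"yaw":-0.05},{"fingers":1,"travel":[-0.28,-0.45,0.25],"yaw":-0.0625},{"fingers":1,"travel":[-0.34,-0.5,0.3],"yaw":-0.075},{"fingers":1,"travel":[-0.4,-0.6,0.35],"yaw":-0.0875},{"fingers":1,"travel":[-0.46,-0.7,0.4],"yaw":-0.1},{"fingers":1,"travel":[-0.54,-0.8,0.45],"yaw":-0.1125},{"fingers":1,"travel":[-0.54,-0.82,0.5],"yaw":-0.125}]'; python3 -c "
from h import *
f=bot.grab_frame('wrist');save(f,'w4',None,1.5);np.save('w4',f)"
```

```text
time: 7.95
position: [557.7, -111.5, 231.3]
tcp_rot: [0.114, 0.994, 0.0, 0.0]
wrist_force: [-0.1, 1.1, 0.5]
opening: 85.5
time: 8.78
position: [589.3, -187.8, 231.3]
tcp_rot: [0.114, 0.994, 0.0, 0.0]
wrist_force: [-0.2, 0.4, -0.5]
opening: 85.6
time: 9.62
position: [617.0, -263.8, 191.2]
tcp_rot: [-0.276, 0.961, -0.001, 0.0]
wrist_force: [-0.3, -1.0, 0.0]
opening: 85.1
```

View pics/w4.png

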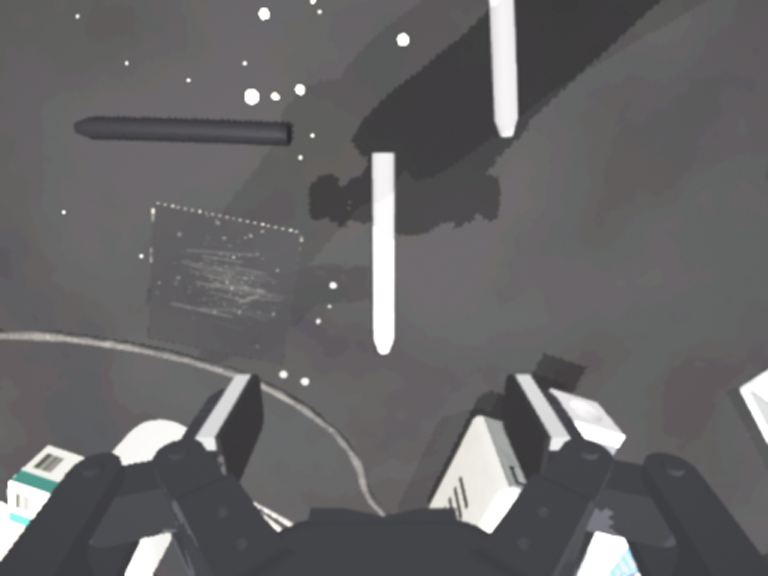

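```bash
cat >> h.py <<'E'
def shaft(f,box,thr=170,z=8):
    u0,v0,u1,v1=box
    m=(f['image'][v0:v1,u0:u1].min(2)>thr).astype(np.uint8)
    n,l,st,c=cv2.connectedComponentsWithStats(m)
    k=1+np.argmax(st[1:,4]); ys,xs=np.nonzero(l==k); p=np.c_[xs+u0,ys+v0].astype(float)
    c=p.mean(0); w,V=np.linalg.eigh(np.cov((p-c).T)); d=V[:,1]; t=(p-c)@d
    e=[c+d*(t.min()-.5),c+d*(t.max()+.5)]
    P=onz(f,e,z); q=P[1]-P[0]
    if q[0]<0:q=-q
    print('px',np.round(e,1).tolist(),'P',P[:,:2].round(1).tolist(),'mid',P.mean(0)[:2].round(1),'len',np.linalg.norm(q).round(1),'yaw',np.degrees(np.arctan2(q[1],q[0])).round(2))
def tool(dx,dy,s=None):
    s=s or bot.get_state(); x,y,z,w=s['tcp_rot']
    from scipy.spatial.transform import Rotation as R
    M=R.from_quat([x,y,z,w]).as_matrix(); v=M.T@np.array([dx,dy,0]); print('pos',np.round(s['position'],1),'y_t deg',np.degrees(np.arctan2(M[1,1],M[0,1])).round(2),'tool mm',v.round(1),'units',(v/80).round(3))
E
python3 - <<'E'
from h import *
f=np.load('w4.npy',allow_pickle=True).item()
shaft(f,(235,95,280,240))
tool(0,0)
E
```

```text
px [[255.2, 101.5], [255.4, 236.5]] P [[547.2, -307.7], [686.4, -220.1]] mid [ 616.8 -263.9] len 164.4 yaw 32.16
pos [ 615.8 -263.3  190.2] y_t deg 122.17 tool mm [0. 0. 0.] units [0. 0. 0.]
```

```bash
python3 -m crank '[{"fingers":0.2,"travel":[0,0,0.1],"yaw":0},{"fingers":0.2,"travel":[0,0,0.2],"yaw":0},{"fingers":0.2,"travel":[0,0,0.3],"yaw":0},{"fingers":0.2,"travel":[0,0,0.4],"yaw":0},{"fingers":0.2,"travel":[0,0,0.5],"yaw":0},{"fingers":0.2,"travel":[0,0,0.6],"yaw":0},{"fingers":0.2,"travel":[0,0,0.7],"yaw":0},{"fingers":0.2,"travel":[0,0,0.8],"yaw":0},{"fingers":0.2,"travel":[0,0,0.9],"yaw":0},{"fingers":0.2,"travel":[0,0,1],"yaw":0}]'; python3 -m crank '[{"fingers":0.2,"travel":[0,0,0.1],"yaw":0},{"fingers":0.2,"travel":[0,0,0.2],"yaw":0},{"fingers":0.2,"travel":[0,0,0.3],"yaw":0},{"fingers":0.2,"travel":[0,0,0.4],"yaw":0},{"fingers":0.2,"travel":[0,0,0.5],"yaw":0},{"fingers":0.2,"travel":[0,0,0.6],"yaw":0},{"fingers":0.2,"travel":[0,0,0.7],"yaw":0},{"fingers":0.2,"travel":[0,0,0.8],"yaw":0},{"fingers":0.2,"travel":[0,0,0.9],"yaw":0},{"fingers":0.2,"travel":[0,0,1],"yaw":0}]'; python3 -c "
from h import *
f=bot.grab_frame('wrist');save(f,'w5');np.save('w5',f)"
```

```text
time: 10.5
position: [616.2, -260.8, 110.5]
tcp_rot: [-0.275, 0.961, -0.0, -0.0]
wrist_force: [-0.0, 0.1, 0.1]
opening: 51.2
time: 11.33
position: [616.3, -260.9, 30.5]
tcp_rot: [-0.275, 0.961, -0.0, 0.0]
wrist_force: [-0.2, 0.6, -0.2]
opening: 51.2
```

View pics/w5.png

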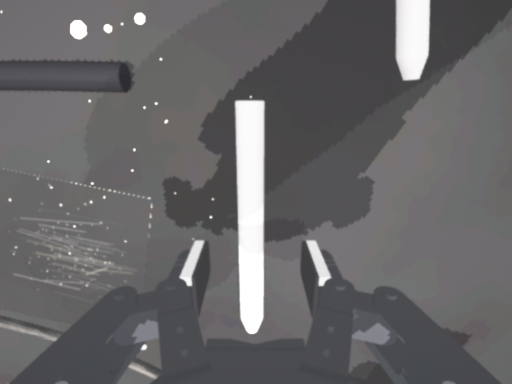

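```bash
python3 -m crank '[{"fingers":0.2,"travel":[0,0,0.1],"yaw":0},{"fingers":0.2,"travel":[0,0,0.2],"yaw":0},{"fingers":0.2,"travel":[0,0,0.28],"yaw":0},{"fingers":0.2,"travel":[0,0,0.33],"yaw":0},{"fingers":0,"travel":[0,0,0.33],"yaw":0},{"fingers":-0.3,"travel":[0,0,0.33],"yaw":0},{"fingers":-0.6,"travel":[0,0,0.33],"yaw":0},{"fingers":-1,"travel":[0,0,0.33],"yaw":0},{"fingers":-1,"travel":[0,0,0.33],"yaw":0},{"fingers":-1,"travel":[0,0,0.33],"yaw":0}]' 80; python3 -c "
from h import *
tool(0,0)"
```

```text
time: 12.22
position: [616.9, -261.4, 5.7]
tcp_rot: [-0.275, 0.961, -0.001, 0.001]
wrist_force: [0.6, -0.7, 2.8]
opening: 12.1
pos [ 616.9 -261.4    5.7] y_t deg 121.94 tool mm [0. 0. 0.] units [0. 0. 0.]
```

```bash
python3 -c "
from h import *
print(bot.get_state()['opening'])
f=bot.grab_frame('wrist');save(f,'w6');print(bot.get_state()['opening'],bot.get_state()['wrist_force'])"
```

```text
12.124268236664026
12.371797611582082 [ 0.17278827 -0.17919322  3.70202477]
```

View pics/w6.png

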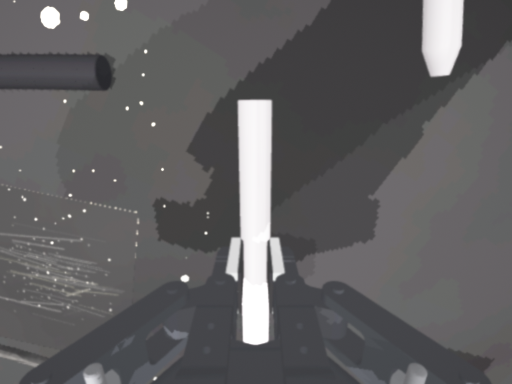

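```bash
python3 -m crank '[{"fingers":-0.4,"travel":[0,0,0],"yaw":0},{"fingers":-0.3,"travel":[0,0,0],"yaw":0},{"fingers":-0.3,"travel":[0,0,0.02],"yaw":0},{"fingers":-0.3,"travel":[0,0,0.05],"yaw":0},{"fingers":-0.3,"travel":[0,0,0.05],"yaw":0},{"fingers":-0.6,"travel":[0,0,0.05],"yaw":0},{"fingers":-1,"travel":[0,0,0.05],"yaw":0},{"fingers":-1,"travel":[0,0,0.05],"yaw":0},{"fingers":-1,"travel":[0,0,0.05],"yaw":0},{"fingers":-1,"travel":[0,0,0.05],"yaw":0}]' 80
```

```text
time: 13.1
position: [616.2, -260.9, 0.9]
tcp_rot: [-0.275, 0.961, 0.0, -0.0]
wrist_force: [-0.4, -0.0, -0.2]
opening: 13.0
```

```bash
python3 -m crank '[{"fingers":-1,"travel":[0,0,-0.1],"yaw":0},{"fingers":-1,"travel":[0,0,-0.25],"yaw":0},{"fingers":-1,"travel":[0,0,-0.4],"yaw":0},{"fingers":-1,"travel":[0.05,0.1,-0.5],"yaw":0},{"fingers":-1,"travel":[0.1,0.2,-0.6],"yaw":0},{"fingers":-1,"travel":[0.15,0.3,-0.626],"yaw":0},{"fingers":-1,"travel":[0.22,0.42,-0.626],"yaw":0},{"fingers":-1,"travel":[0.3,0.54,-0.626],"yaw":0},{"fingers":-1,"travel":[0.36,0.67,-0.626],"yaw":0},{"fingers":-1,"travel":[0.4,0.8,-0.626],"yaw":0}]'; python3 -m crank '[{"fingers":-1,"travel":[0,0.08,0],"yaw":0.006},{"fingers":-1,"travel":[0,0.16,0],"yaw":0.012},{"fingers":-1,"travel":[0,0.24,0],"yaw":0.018},{"fingers":-1,"travel":[0,0.32,0],"yaw":0.024},{"fingers":-1,"travel":[0,0.4,0],"yaw":0.03},{"fingers":-1,"travel":[0,0.48,0],"yaw":0.036},{"fingers":-1,"travel":[0,0.56,0],"yaw":0.042},{"fingers":-1,"travel":[0,0.64,0],"yaw":0.048},{"fingers":-1,"travel":[0,0.72,0],"yaw":0.0535},{"fingers":-1,"travel":[0,0.8,0],"yaw":0.0555}]';  python3 -c "
from h import *
f=bot.grab_frame('wrist');save(f,'w7',None,1.5);np.save('w7',f)
s=bot.get_state();tool(515.8-s['position'][0],-98.8-s['position'][1])"
```

```text
time: 13.93
position: [552.9, -222.9, 51.1]
tcp_rot: [-0.275, 0.961, 0.0, -0.001]
wrist_force: [-0.4, -1.1, -4.0]
opening: 13.1
time: 14.77
position: [520.4, -168.2, 51.1]
tcp_rot: [-0.104, 0.995, 0.0, -0.0]
wrist_force: [0.3, 0.2, -2.5]
opening: 12.9
pos [ 519.3 -166.6   50.9] y_t deg 102.03 tool mm [-10.7  67.    0.1] units [-0.134  0.838  0.002]
```

View pics/w7.png

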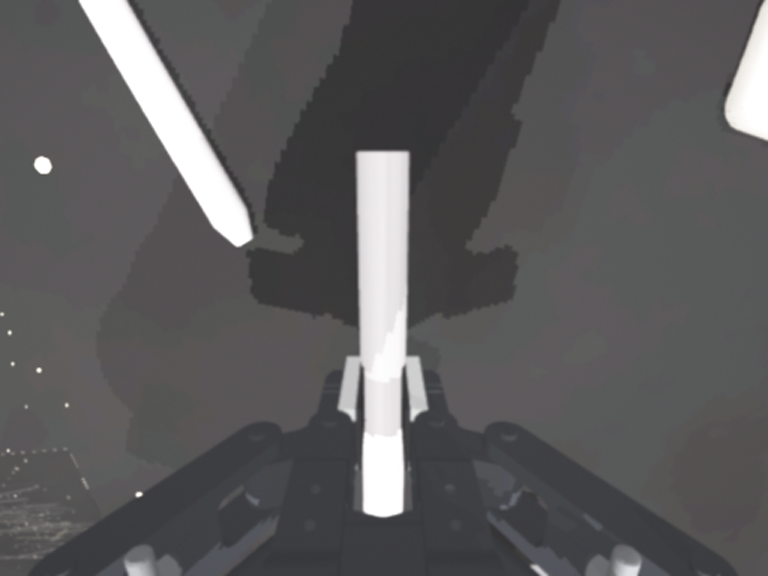

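```bash
python3 -m crank '[{"fingers":-1,"travel":[0,0.08,0],"yaw":0},{"fingers":-1,"travel":[0,0.18,0],"yaw":0},{"fingers":-1,"travel":[0,0.28,0],"yaw":0},{"fingers":-1,"travel":[0,0.4,0],"yaw":0},{"fingers":-1,"travel":[-0.03,0.52,0],"yaw":0},{"fingers":-1,"travel":[-0.06,0.62,0],"yaw":0},{"fingers":-1,"travel":[-0.09,0.72,0],"yaw":0},{"fingers":-1,"travel":[-0.12,0.8,0],"yaw":0},{"fingers":-1,"travel":[-0.134,0.838,0],"yaw":0},{"fingers":-1,"travel":[-0.134,0.838,0],"yaw":0}]';  python3 -c "
from h import *
f=bot.grab_frame('wrist');save(f,'w8',None,1.5);np.save('w8',f)
f=bot.grab_frame('side');save(f,'s8',(190,150,350,270),4.5);np.save('s8',f)
f=bot.grab_frame('top');save(f,'t8',(190,90,330,230),4);np.save('t8',f)
s=bot.get_state();tool(0,0)"
```

```text
time: 15.65
position: [518.4, -100.1, 51.0]
tcp_rot: [-0.105, 0.994, 0.0, 0.0]
wrist_force: [0.1, 0.4, -2.8]
opening: 12.9
pos [ 518. -102.   51.] y_t deg 101.93 tool mm [0. 0. 0.] units [0. 0. 0.]
```

View pics/w8.png

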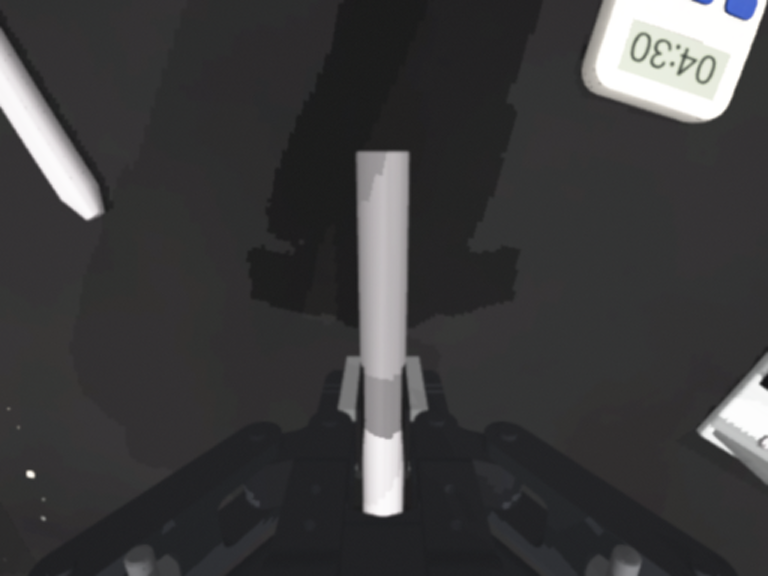

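View pics/s8.png

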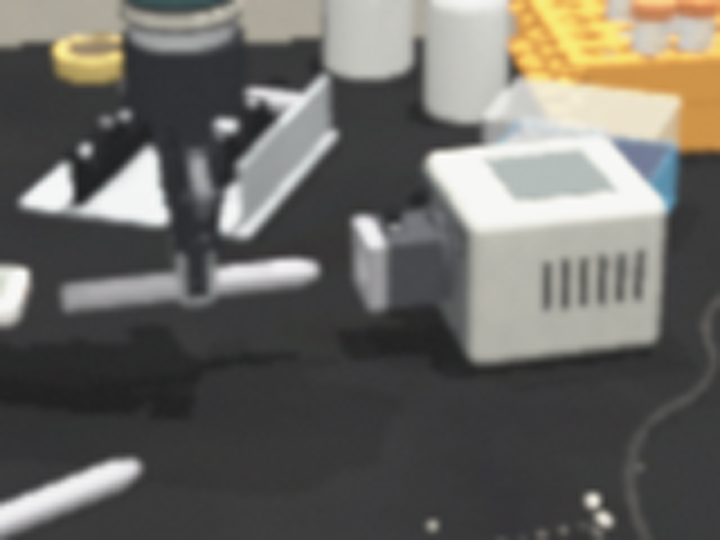

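View pics/t8.png

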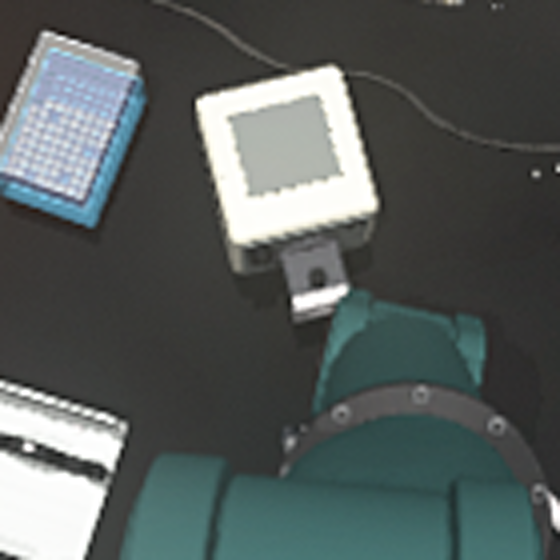

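Run:
```python
from h import *
f=np.load('s8.npy',allow_pickle=True).item()
c=lambda L:np.array(L,float)/4.5-.4+[190,150]
print('exp mouth px crop',(proj(f,[(623.4,-75.9,58)])+.4-[190,150])*4.5)
for P in [(518.2,-101,58)]:
    d=np.array([.978,.208,0])
    print((proj(f,[P-80*d,P+80*d])+.4-[190,150])*4.5)
    print('want',(proj(f,[np.array((623.4,-75.9,58))-185*d,np.array((623.4,-75.9,58))-25*d])+.4-[190,150])*4.5)
print([bot.grab_frame('wrist') and np.round(bot.get_state()['position'],2).tolist() for _ in range(3)])
```

```text
exp mouth px crop [[361.24632174 266.16428947]]
[[ 66.44551349 299.45628987]
 [318.80082318 272.57091463]]
want [[ 71.05336297 297.02723184]
 [322.77283617 270.24854953]]
[[517.91, -102.13, 51.01], [517.86, -102.18, 51.0], [517.84, -102.11, 51.01]]
```

```bash
python3 -m crank '[{"fingers":-1,"travel":[0,0.03,0],"yaw":0},{"fingers":-1,"travel":[0,0.045,0],"yaw":0},{"fingers":-1,"travel":[-0.1,0.045,0],"yaw":0},{"fingers":-1,"travel":[-0.2,0.045,0],"yaw":0},{"fingers":-1,"travel":[-0.3,0.045,0],"yaw":0},{"fingers":-1,"travel":[-0.38,0.045,0],"yaw":0},{"fingers":-1,"travel":[-0.46,0.045,0],"yaw":0},{"fingers":-1,"travel":[-0.54,0.045,0],"yaw":0},{"fingers":-1,"travel":[-0.6,0.045,0],"yaw":0},{"fingers":-1,"travel":[-0.65,0.045,0],"yaw":0}]';  python3 -c "
from h import *
f=bot.grab_frame('side');save(f,'s9',(190,150,350,270),4.5);np.save('s9',f)
s=bot.get_state();tool(0,0);print(s['wrist_force'],s['ft_torque'])"
```

```text
time: 16.78
position: [568.8, -86.9, 50.9]
tcp_rot: [-0.104, 0.995, -0.0, 0.0]
wrist_force: [0.5, -0.7, -2.8]
opening: 13.0
pos [569.7 -86.7  51. ] y_t deg 102.0 tool mm [0. 0. 0.] units [0. 0. 0.]
[ 0.6575322  -0.22207464 -2.42316798] [ 0.02204325 -0.11047895 -0.0384446 ]
```

View pics/s9.png

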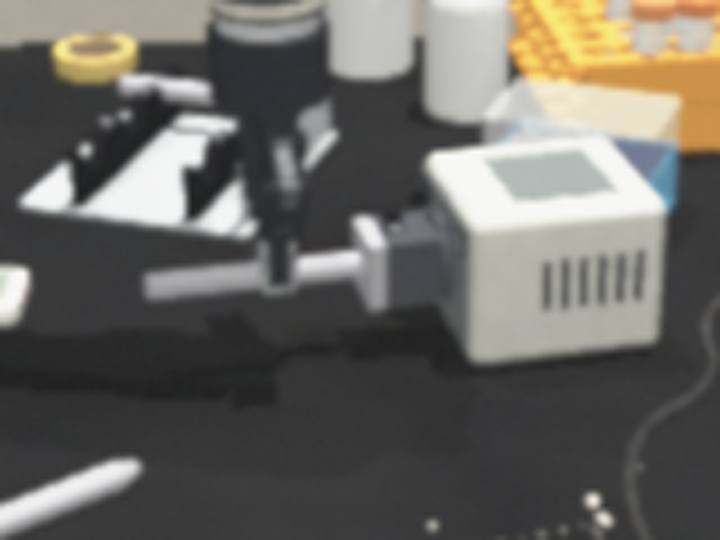

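```bash
python3 -m crank '[{"fingers":-1,"travel":[-0.015,0,0],"yaw":0},{"fingers":-1,"travel":[-0.03,0,0],"yaw":0},{"fingers":-1,"travel":[-0.045,0,0],"yaw":0},{"fingers":-1,"travel":[-0.06,0,0],"yaw":0},{"fingers":-1,"travel":[-0.075,0,0],"yaw":0},{"fingers":-1,"travel":[-0.09,0,0],"yaw":0},{"fingers":-1,"travel":[-0.105,0,0],"yaw":0},{"fingers":-1,"travel":[-0.12,0,0],"yaw":0},{"fingers":-1,"travel":[-0.135,0,0],"yaw":0},{"fingers":-1,"travel":[-0.15,0,0],"yaw":0}]';  python3 -c "
from h import *
s=bot.get_state();tool(0,0);print(s['wrist_force'],s['ft_torque'])"
```

```text
time: 17.67
position: [579.9, -84.6, 51.0]
tcp_rot: [-0.104, 0.995, -0.0, 0.0]
wrist_force: [0.3, 0.0, -2.8]
opening: 12.8
pos [579.9 -84.6  51. ] y_t deg 101.97 tool mm [0. 0. 0.] units [0. 0. 0.]
[ 0.32062917  0.00388832 -2.8399301 ] [-0.04198914  0.00863286 -0.03998585]
```

```bash
python3 -m crank '[{"fingers":-1,"travel":[-0.01,0,0],"yaw":0},{"fingers":-1,"travel":[-0.02,0,0],"yaw":0},{"fingers":-1,"travel":[-0.03,0,0],"yaw":0},{"fingers":-1,"travel":[-0.04,0,0],"yaw":0},{"fingers":-1,"travel":[-0.05,0,0],"yaw":0},{"fingers":-1,"travel":[-0.06,0,0],"yaw":0},{"fingers":-1,"travel":[-0.07,0,0],"yaw":0},{"fingers":-1,"travel":[-0.08,0,0],"yaw":0},{"fingers":-1,"travel":[-0.08,0,0],"yaw":0},{"fingers":-1,"travel":[-0.08,0,0],"yaw":0}]';  python3 -c "
from h import *
s=bot.get_state();tool(0,0);print(s['wrist_force'],s['ft_torque'])"
```

```text
time: 18.5
position: [585.6, -83.1, 50.9]
tcp_rot: [-0.104, 0.995, 0.0, -0.0]
wrist_force: [-1.6, 0.2, -2.4]
opening: 12.9
pos [585.6 -83.1  50.9] y_t deg 101.98 tool mm [0. 0. 0.] units [0. 0. 0.]
[-1.60321012  0.22210039 -2.35342334] [0.08183634 0.21526096 0.06371672]
```

```bash
python3 -m crank '[{"fingers":-1,"travel":[-0.005,0,0],"yaw":0},{"fingers":-1,"travel":[-0.01,0,0],"yaw":0},{"fingers":-1,"travel":[-0.015,0,0],"yaw":0},{"fingers":-1,"travel":[-0.02,0,0],"yaw":0},{"fingers":-1,"travel":[-0.025,0,0],"yaw":0},{"fingers":-1,"travel":[-0.03,0,0],"yaw":0},{"fingers":-1,"travel":[-0.035,0,0],"yaw":0},{"fingers":-1,"travel":[-0.04,0,0],"yaw":0},{"fingers":-1,"travel":[-0.04,0,0],"yaw":0},{"fingers":-1,"travel":[-0.04,0,0],"yaw":0}]';  python3 -c "
from h import *
f=bot.grab_frame('side');save(f,'s10',(190,150,350,270),4.5);np.save('s10',f)
f=bot.grab_frame('wrist');save(f,'w10',None,1.5);np.save('w10',f)
s=bot.get_state();tool(0,0);print(s['wrist_force'],s['ft_torque'])"
```

```text
time: 19.33
position: [586.0, -83.0, 50.4]
tcp_rot: [-0.104, 0.995, 0.0, -0.003]
wrist_force: [-6.0, -0.5, -0.7]
opening: 12.6
pos [586.1 -82.9  50.4] y_t deg 101.94 tool mm [0. 0. 0.] units [0. 0. 0.]
[-6.41108082 -1.03191808 -0.39770392] [-0.07849391  1.24619488  0.07565621]
```

View pics/s10.png

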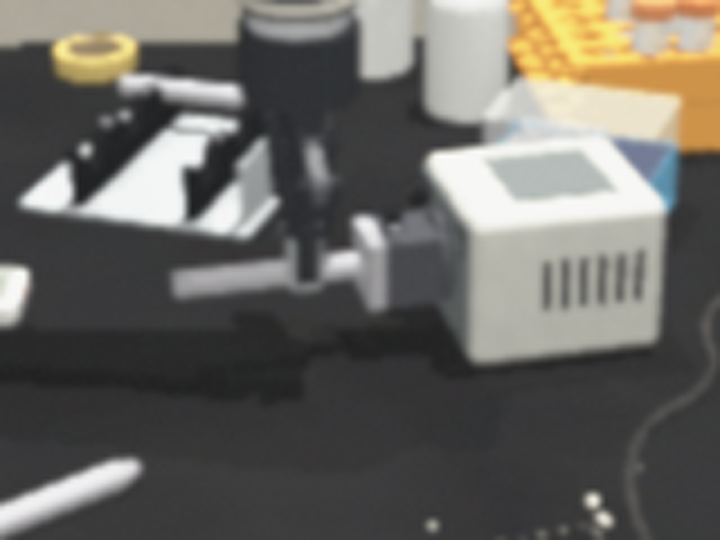

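View pics/w10.png

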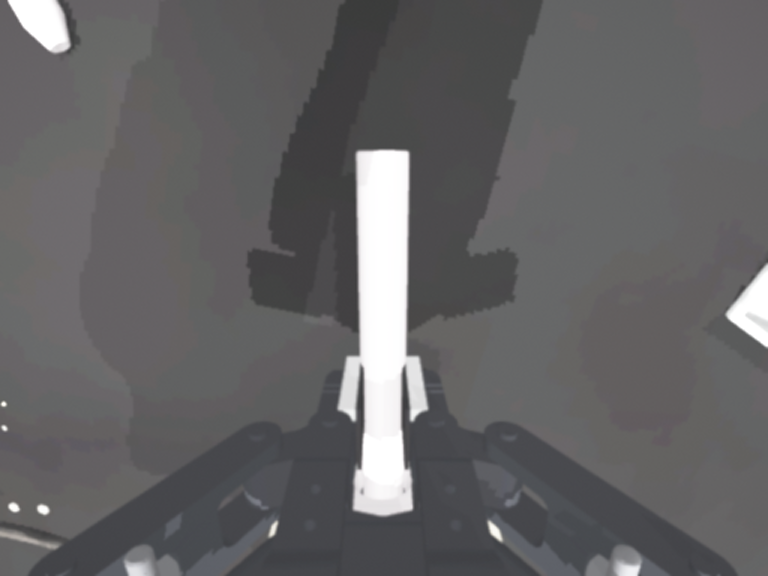

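Run:
```python
from h import *
f=np.load('w10.npy',allow_pickle=True).item()
t=onz(f,[(383/1.5-.17,151/1.5-.17)],64)[0]; d=np.array([.978,.208,0])
c=t+80*d; print(t,c,'dist mouth',(np.array([623.4,-75.9,58])-c)@d, 'tcp offset',(np.array([586.1,-82.9,58])-c)@d)
f=np.load('s10.npy',allow_pickle=True).item()
t=onz(f,np.array([(173,285)])/4.5-.4+[190,150],58)[0];c=t+80*d; print(t,c,'dist mouth',(np.array([623.4,-75.9,58])-c)@d)
```

```text
[ 504.95772686 -100.58950853   64.        ] [583.19772686 -83.94950853  64.        ] dist mouth 40.99212090827086 tcp offset 3.0567209082709073
[504.99845521 -99.4168734   58.        ] [583.23845521 -82.7768734   58.        ] dist mouth 40.70838047448086
```

```bash
python3 -m crank '[{"fingers":-1,"travel":[0.08,0,0],"yaw":0},{"fingers":-1,"travel":[0.18,0,0],"yaw":0},{"fingers":-1,"travel":[0.28,0,0],"yaw":0},{"fingers":-1,"travel":[0.4,0,0],"yaw":0},{"fingers":-1,"travel":[0.52,0,0],"yaw":0},{"fingers":-1,"travel":[0.64,0,0],"yaw":0},{"fingers":-1,"travel":[0.76,0,0],"yaw":0},{"fingers":-1,"travel":[0.88,0.05,-0.06],"yaw":0},{"fingers":-1,"travel":[0.96,0.12,-0.14],"yaw":0},{"fingers":-1,"travel":[1,0.2,-0.22],"yaw":0}]'; python3 -m crank '[{"fingers":-1,"travel":[0,0.1,-0.06],"yaw":0},{"fingers":-1,"travel":[0,0.2,-0.12],"yaw":0},{"fingers":-1,"travel":[0,0.3,-0.18],"yaw":0},{"fingers":-1,"travel":[0,0.4,-0.24],"yaw":0},{"fingers":-1,"travel":[0,0.5,-0.28],"yaw":0},{"fingers":-1,"travel":[0,0.6,-0.3],"yaw":0},{"fingers":-1,"travel":[0,0.7,-0.3],"yaw":0},{"fingers":-1,"travel":[0,0.8,-0.3],"yaw":0},{"fingers":-1,"travel":[0,0.9,-0.3],"yaw":0},{"fingers":-1,"travel":[0,1,-0.3],"yaw":0}]';python3 -m crank '[{"fingers":-1,"travel":[0,0.1,0],"yaw":0.009},{"fingers":-1,"travel":[0,0.2,0],"yaw":0.018},{"fingers":-1,"travel":[0,0.3,0],"yaw":0.027},{"fingers":-1,"travel":[0,0.4,0],"yaw":0.036},{"fingers":-1,"travel":[0,0.5,0],"yaw":0.045},{"fingers":-1,"travel":[0,0.6,0],"yaw":0.054},{"fingers":-1,"travel":[0,0.7,0],"yaw":0.063},{"fingers":-1,"travel":[0,0.8,0],"yaw":0.072},{"fingers":-1,"travel":[0,0.9,0],"yaw":0.081},{"fingers":-1,"travel":[0,1,0],"yaw":0.0858}]';  python3 -c "
from h import *
s=bot.get_state();tool(488.8-s['position'][0],206.8-s['position'][1])"
```

```text
time: 20.27
position: [505.7, -83.6, 69.1]
tcp_rot: [-0.104, 0.995, 0.0, -0.001]
wrist_force: [-0.5, 0.4, -1.9]
opening: 13.2
time: 21.1
position: [490.6, -4.5, 92.3]
tcp_rot: [-0.104, 0.995, -0.0, -0.0]
wrist_force: [0.6, 0.7, -2.7]
opening: 13.0
time: 21.93
position: [474.1, 73.8, 92.4]
tcp_rot: [0.165, 0.986, -0.0, -0.0]
wrist_force: [-0.7, -0.8, -3.3]
opening: 12.7
pos [474.1  73.8  92.4] y_t deg 70.95 tool mm [ 29.5 130.6  -0. ] units [ 0.369  1.632 -0.   ]
```

```bash
python3 -m crank '[{"fingers":-1,"travel":[0.02,0.1,0],"yaw":0},{"fingers":-1,"travel":[0.04,0.2,0],"yaw":0},{"fingers":-1,"travel":[0.06,0.3,0],"yaw":0},{"fingers":-1,"travel":[0.08,0.4,0],"yaw":0},{"fingers":-1,"travel":[0.1,0.5,0],"yaw":0},{"fingers":-1,"travel":[0.12,0.6,0],"yaw":0},{"fingers":-1,"travel":[0.14,0.7,0],"yaw":0},{"fingers":-1,"travel":[0.16,0.8,0],"yaw":0},{"fingers":-1,"travel":[0.18,0.9,0],"yaw":0},{"fingers":-1,"travel":[0.2,1,0],"yaw":0}]'; python3 -m crank '[{"fingers":-1,"travel":[0.02,0.1,0],"yaw":0},{"fingers":-1,"travel":[0.04,0.2,0],"yaw":0},{"fingers":-1,"travel":[0.06,0.3,0],"yaw":0},{"fingers":-1,"travel":[0.08,0.4,0],"yaw":0},{"fingers":-1,"travel":[0.1,0.5,0],"yaw":0},{"fingers":-1,"travel":[0.12,0.57,0],"yaw":0},{"fingers":-1,"travel":[0.14,0.61,0],"yaw":0},{"fingers":-1,"travel":[0.16,0.632,0],"yaw":0},{"fingers":-1,"travel":[0.169,0.632,0],"yaw":0},{"fingers":-1,"travel":[0.169,0.632,0],"yaw":0}]';  python3 -c "
from h import *
f=bot.grab_frame('wrist');save(f,'w11',None,1.5);np.save('w11',f)
f=bot.grab_frame('side');save(f,'s11',(180,110,300,210),6);np.save('s11',f)
s=bot.get_state();tool(488.8-s['position'][0],206.8-s['position'][1])"
```

```text
time: 22.77
position: [485.3, 154.7, 92.6]
tcp_rot: [0.164, 0.986, -0.0, 0.0]
wrist_force: [-0.3, 0.3, -2.6]
opening: 12.8
time: 23.6
position: [488.4, 205.8, 92.5]
tcp_rot: [0.164, 0.986, -0.0, -0.0]
wrist_force: [0.1, 0.4, -2.4]
opening: 13.0
pos [488.7 205.5  92.6] y_t deg 71.03 tool mm [ 0.3  1.3 -0. ] units [ 0.004  0.016 -0.   ]
```

View pics/w11.png

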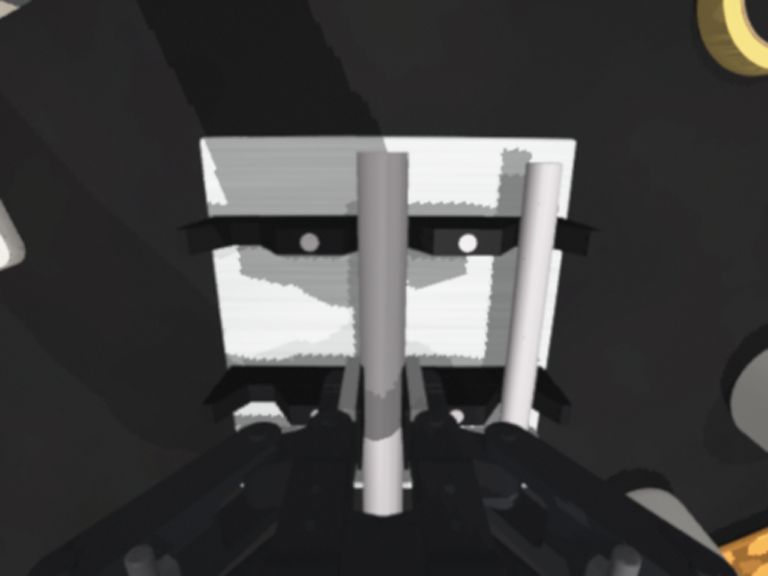

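View pics/s11.png

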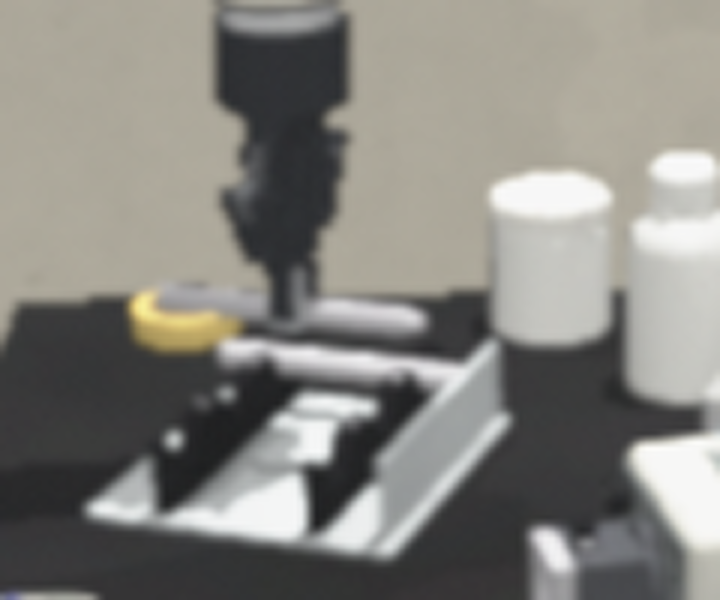

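Run:
```python
from h import *
f=np.load('w11.npy',allow_pickle=True).item()
P=onz(f,np.array([(309.5,242),(467.5,243)])/1.5-.17,50)[:,:2]; print(P,P.mean(0), 'pred',np.array([489.7,206.5])-45*np.array([.946,-.324]))
t=onz(f,np.array([(383,152)])/1.5-.17,92.5+7+6)[0]; print('tail',t)
d=np.array([.946,-.324]);n=np.array([.324,.946]);print('shaft centre stand coords',(t[:2]+80*d-[489.7,206.5])@d,(t[:2]-[489.7,206.5])@n)
```

```text
[[435.66578071 188.35737191]
 [458.86799447 254.61096206]] [447.26688759 221.48416699] pred [447.13 221.08]
tail [410.18232076 231.56199566 105.5       ]
shaft centre stand coords -3.352451152374535 -2.0550801820639926
```

```bash
python3 -m crank '[{"fingers":-1,"travel":[0,0.02,0.1],"yaw":0},{"fingers":-1,"travel":[0,0.02,0.2],"yaw":0},{"fingers":-1,"travel":[0,0.02,0.3],"yaw":0},{"fingers":-1,"travel":[0,0.02,0.4],"yaw":0},{"fingers":-1,"travel":[0,0.02,0.5],"yaw":0},{"fingers":-1,"travel":[0,0.02,0.58],"yaw":0},{"fingers":-1,"travel":[0,0.02,0.65],"yaw":0},{"fingers":-1,"travel":[0,0.02,0.71],"yaw":0},{"fingers":-1,"travel":[0,0.02,0.75],"yaw":0},{"fingers":-1,"travel":[0,0.02,0.76],"yaw":0}]'; python3 -c "
from h import *
s=bot.get_state();tool(0,0);print(s['wrist_force'],s['ft_torque'])"
```

```text
time: 24.53
position: [489.2, 207.5, 31.2]
tcp_rot: [0.164, 0.986, -0.0, -0.0]
wrist_force: [0.5, -0.3, -1.4]
opening: 13.0
pos [489.2 207.5  31.2] y_t deg 71.08 tool mm [0. 0. 0.] units [0. 0. 0.]
[ 0.47635235 -0.25221578 -1.36352317] [-0.00091254  0.03060095  0.0199494 ]
```

Just touching the floor. Push gently to the end stop.

```bash
python3 -m crank '[{"fingers":-1,"travel":[-0.01,0,0],"yaw":0},{"fingers":-1,"travel":[-0.02,0,0],"yaw":0},{"fingers":-1,"travel":[-0.03,0,0],"yaw":0},{"fingers":-1,"travel":[-0.04,0,0],"yaw":0},{"fingers":-1,"travel":[-0.05,0,0],"yaw":0},{"fingers":-1,"travel":[-0.06,0,0],"yaw":0},{"fingers":-1,"travel":[-0.07,0,0],"yaw":0},{"fingers":-1,"travel":[-0.08,0,0],"yaw":0},{"fingers":-1,"travel":[-0.09,0,0],"yaw":0},{"fingers":-1,"travel":[-0.09,0,0],"yaw":0}]'; python3 -c "
from h import *
s=bot.get_state();tool(0,0);print(s['wrist_force'],s['ft_torque'])"
```

```text
time: 25.37
position: [495.1, 205.5, 31.7]
tcp_rot: [0.164, 0.986, -0.0, -0.001]
wrist_force: [-2.4, 1.0, -2.0]
opening: 12.8
pos [495.1 205.5  31.7] y_t deg 71.12 tool mm [0. 0. 0.] units [0. 0. 0.]
[-2.36892816  1.01079528 -2.04472761] [0.18436327 0.44459247 0.04396181]
```

```bash
python3 -m crank '[{"fingers":-0.6,"travel":[0,0,0],"yaw":0},{"fingers":-0.4,"travel":[0,0,0],"yaw":0},{"fingers":-0.2,"travel":[0,0,0],"yaw":0},{"fingers":-0.2,"travel":[0,0,0],"yaw":0},{"fingers":-0.2,"travel":[0,0,-0.1],"yaw":0},{"fingers":-0.2,"travel":[0,0,-0.25],"yaw":0},{"fingers":-0.2,"travel":[0,0,-0.4],"yaw":0},{"fingers":-0.2,"travel":[0,0,-0.6],"yaw":0},{"fingers":-0.2,"travel":[0,0,-0.8],"yaw":0},{"fingers":-0.2,"travel":[0,0,-1],"yaw":0}]'; python3 -c "
from h import *
f=bot.grab_frame('wrist');save(f,'w12',None,1.5);np.save('w12',f)
s=bot.get_state();tool(0,0);print(s['wrist_force'],s['ft_torque'])"
```

```text
time: 26.2
position: [496.4, 205.3, 113.9]
tcp_rot: [0.164, 0.986, 0.0, 0.001]
wrist_force: [-0.6, -0.4, 0.7]
opening: 34.6
pos [498.2 205.8 116.5] y_t deg 71.06 tool mm [0. 0. 0.] units [0. 0. 0.]
[-0.17575866  0.28516411  1.00302729] [-0.00959865 -0.00813048 -0.01728383]
```

View pics/w12.png

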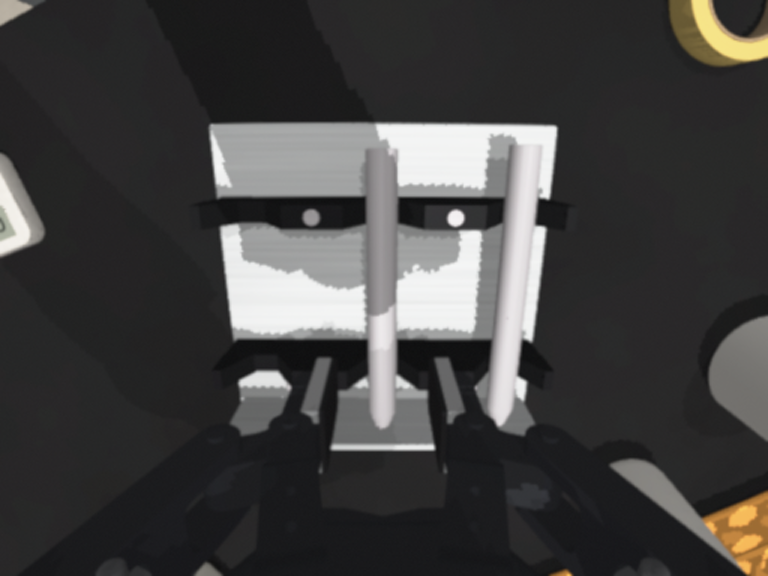

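```bash
python3 -m crank '[{"fingers":0.2,"travel":[0.02,-0.1,0],"yaw":-0.016},{"fingers":0.2,"travel":[0.04,-0.2,0],"yaw":-0.032},{"fingers":0.2,"travel":[0.06,-0.3,0],"yaw":-0.048},{"fingers":0.2,"travel":[0.08,-0.4,0],"yaw":-0.064},{"fingers":0.2,"travel":[0.1,-0.5,0],"yaw":-0.08},{"fingers":0.2,"travel":[0.1,-0.6,0],"yaw":-0.096},{"fingers":0.2,"travel":[0.1,-0.7,0],"yaw":-0.112},{"fingers":0.2,"travel":[0.1,-0.8,0],"yaw":-0.128},{"fingers":0.2,"travel":[0.1,-0.9,0],"yaw":-0.144},{"fingers":0.2,"travel":[0.1,-1,0],"yaw":-0.1594}]'; python3 -c "
from h import *
s=bot.get_state();tool(427-s['position'][0],-285-s['position'][1])"
```

```text
time: 27.08
position: [462.9, 131.6, 112.7]
tcp_rot: [-0.332, 0.943, -0.0, 0.001]
wrist_force: [-0.2, 0.6, -0.8]
opening: 51.6
pos [462.9 131.6 112.7] y_t deg 128.73 tool mm [ 288.7 -302.5   -0. ] units [ 3.609e+00 -3.782e+00 -1.000e-03]
```

```bash
python3 -m crank '[{"fingers":0.2,"travel":[0.09,-0.095,0],"yaw":0},{"fingers":0.2,"travel":[0.18,-0.19,0],"yaw":0},{"fingers":0.2,"travel":[0.27,-0.285,0],"yaw":0},{"fingers":0.2,"travel":[0.36,-0.38,0],"yaw":0},{"fingers":0.2,"travel":[0.45,-0.475,0],"yaw":0},{"fingers":0.2,"travel":[0.54,-0.57,0],"yaw":0},{"fingers":0.2,"travel":[0.63,-0.665,0],"yaw":0},{"fingers":0.2,"travel":[0.72,-0.76,0],"yaw":0},{"fingers":0.2,"travel":[0.81,-0.855,0],"yaw":0},{"fingers":0.2,"travel":[0.9,-0.95,0],"yaw":0}]';python3 -m crank '[{"fingers":0.2,"travel":[0.09,-0.095,0],"yaw":0},{"fingers":0.2,"travel":[0.18,-0.19,0],"yaw":0},{"fingers":0.2,"travel":[0.27,-0.285,0],"yaw":0},{"fingers":0.2,"travel":[0.36,-0.38,0],"yaw":0},{"fingers":0.2,"travel":[0.45,-0.475,0],"yaw":0},{"fingers":0.2,"travel":[0.54,-0.57,0],"yaw":0},{"fingers":0.2,"travel":[0.63,-0.665,0],"yaw":0},{"fingers":0.2,"travel":[0.72,-0.76,0],"yaw":0},{"fingers":0.2,"travel":[0.81,-0.855,0],"yaw":0},{"fingers":0.2,"travel":[0.9,-0.95,0],"yaw":0}]';python3 -m crank '[{"fingers":0.2,"travel":[0.09,-0.095,0],"yaw":0},{"fingers":0.2,"travel":[0.18,-0.19,0],"yaw":0},{"fingers":0.2,"travel":[0.27,-0.285,0],"yaw":0},{"fingers":0.2,"travel":[0.36,-0.38,0],"yaw":0},{"fingers":0.2,"travel":[0.45,-0.475,0],"yaw":0},{"fingers":0.2,"travel":[0.54,-0.57,0],"yaw":0},{"fingers":0.2,"travel":[0.63,-0.665,0],"yaw":0},{"fingers":0.2,"travel":[0.72,-0.76,0],"yaw":0},{"fingers":0.2,"travel":[0.81,-0.855,0],"yaw":0},{"fingers":0.2,"travel":[0.9,-0.95,0],"yaw":0}]';python3 -m crank '[{"fingers":0.2,"travel":[0.09,-0.095,0],"yaw":0},{"fingers":0.2,"travel":[0.18,-0.19,0],"yaw":0},{"fingers":0.2,"travel":[0.27,-0.285,0],"yaw":0},{"fingers":0.2,"travel":[0.36,-0.38,0],"yaw":0},{"fingers":0.2,"travel":[0.45,-0.475,0],"yaw":0},{"fingers":0.2,"travel":[0.54,-0.57,0],"yaw":0},{"fingers":0.2,"travel":[0.64,-0.67,0],"yaw":0},{"fingers":0.2,"travel":[0.75,-0.78,0],"yaw":0},{"fingers":0.2,"travel":[0.86,-0.88,0],"yaw":0},{"fingers":0.2,"travel":[0.9,-0.93,0],"yaw":0}]'; python3 -c "
from h import *
f=bot.grab_frame('wrist');save(f,'w13',None,1.5);np.save('w13',f)
tool(0,0)"
```

```text
time: 27.92
position: [453.5, 26.8, 111.8]
tcp_rot: [-0.329, 0.944, -0.0, 0.0]
wrist_force: [-0.2, -0.9, -0.3]
opening: 51.2
time: 28.75
position: [444.3, -77.5, 111.8]
tcp_rot: [-0.329, 0.944, -0.0, 0.0]
wrist_force: [-0.6, -0.3, 0.2]
opening: 51.3
time: 29.58
position: [435.3, -181.8, 111.8]
tcp_rot: [-0.329, 0.944, -0.0, 0.0]
wrist_force: [-0.0, -0.1, 0.4]
opening: 51.2
time: 30.42
position: [424.7, -286.2, 111.8]
tcp_rot: [-0.328, 0.945, -0.001, -0.0]
wrist_force: [0.1, -0.2, 0.7]
opening: 51.0
pos [ 424.9 -286.6  111.9] y_t deg 128.29 tool mm [0. 0. 0.] units [0. 0. 0.]
```

View pics/w13.png

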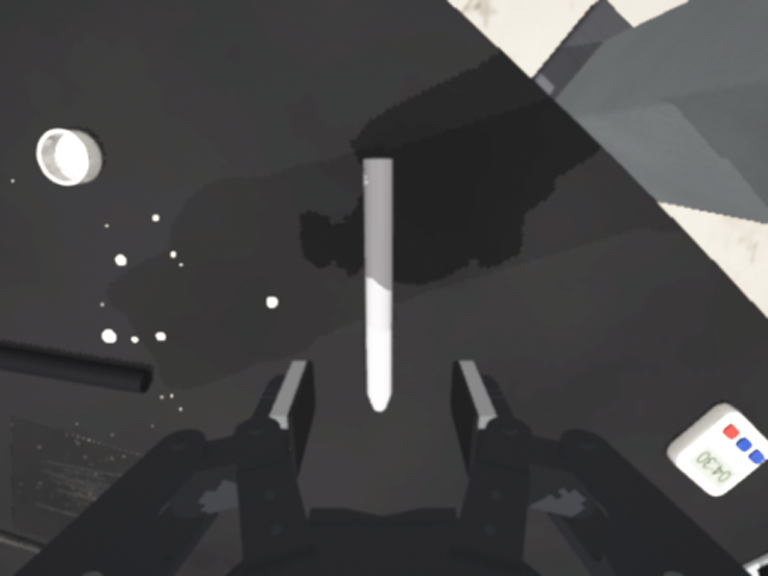

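Run:
```python
from h import *
f=np.load('w13.npy',allow_pickle=True).item()
shaft(f,(230,100,275,280),120,z=11)
s=bot.get_state(); print(s['position'])
```

```text
px [[251.5, 105.5], [252.3, 274.5]] P [[364.0, -337.8], [491.3, -237.0]] mid [ 427.7 -287.4] len 162.3 yaw 38.38
[ 424.94015516 -286.58789494  111.88070733]
```

```bash
python3 -m crank '[{"fingers":0.1,"travel":[0,-0.03,0.1],"yaw":0},{"fingers":0.1,"travel":[0,-0.03,0.2],"yaw":0},{"fingers":0.1,"travel":[0,-0.03,0.3],"yaw":0},{"fingers":0.1,"travel":[0,-0.03,0.4],"yaw":0},{"fingers":0.1,"travel":[0,-0.03,0.5],"yaw":0},{"fingers":0.1,"travel":[0,-0.03,0.6],"yaw":0},{"fingers":0.1,"travel":[0,-0.03,0.7],"yaw":0},{"fingers":0.1,"travel":[0,-0.03,0.8],"yaw":0},{"fingers":0.1,"travel":[0,-0.03,0.9],"yaw":0},{"fingers":0.1,"travel":[0,-0.03,1],"yaw":0}]'; python3 -c "
from h import *
f=bot.grab_frame('wrist');save(f,'w14');np.save('w14',f)
shaft(f,(215,80,290,330),120,z=11)
tool(0,0)"
```

```text
time: 31.3
position: [426.7, -285.6, 30.9]
tcp_rot: [-0.329, 0.944, 0.0, -0.0]
wrist_force: [-0.2, 0.1, 0.1]
opening: 47.0
px [[250.9, 102.5], [251.8, 329.6]] P [[363.7, -338.5], [487.4, -240.4]] mid [ 425.6 -289.5] len 157.8 yaw 38.42
pos [ 426.1 -285.2   29.8] y_t deg 128.47 tool mm [0. 0. 0.] units [0. 0. 0.]
```

View pics/w14.png

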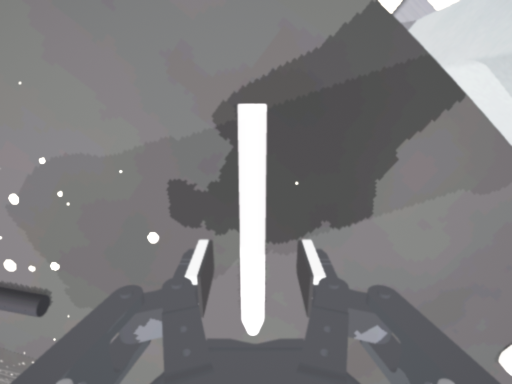

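```bash
python3 -m crank '[{"fingers":0.1,"travel":[0.02,-0.02,0.1],"yaw":0},{"fingers":0.1,"travel":[0.02,-0.02,0.2],"yaw":0},{"fingers":0.1,"travel":[0.02,-0.02,0.3],"yaw":0},{"fingers":0.1,"travel":[0.02,-0.02,0.34],"yaw":0},{"fingers":0.1,"travel":[0.02,-0.02,0.36],"yaw":0},{"fingers":-0.3,"travel":[0.02,-0.02,0.36],"yaw":0},{"fingers":-0.7,"travel":[0.02,-0.02,0.36],"yaw":0},{"fingers":-1,"travel":[0.02,-0.02,0.36],"yaw":0},{"fingers":-1,"travel":[0.02,-0.02,0.36],"yaw":0},{"fingers":-1,"travel":[0.02,-0.02,0.36],"yaw":0}]' 80; python3 -c "
from h import *
s=bot.get_state();tool(515.8-s['position'][0],-98.8-s['position'][1]);print(s['wrist_force'])"
```

```text
time: 32.18
position: [426.7, -288.0, 3.5]
tcp_rot: [-0.329, 0.944, -0.0, 0.0]
wrist_force: [-0.3, 0.6, 3.4]
opening: 12.7
pos [ 426.7 -288.     3.5] y_t deg 128.47 tool mm [-187.5   92.7   -0. ] units [-2.343  1.159 -0.   ]
[-0.27468185  0.55328875  3.39136596]
```

```bash
python3 -m crank '[{"fingers":-0.4,"travel":[0,0,0],"yaw":0},{"fingers":-0.3,"travel":[0,0,0],"yaw":0},{"fingers":-0.3,"travel":[0,0,0.01],"yaw":0},{"fingers":-0.3,"travel":[0,0,0.02],"yaw":0},{"fingers":-0.3,"travel":[0,0,0.02],"yaw":0},{"fingers":-0.6,"travel":[0,0,0.02],"yaw":0},{"fingers":-1,"travel":[0,0,0.02],"yaw":0},{"fingers":-1,"travel":[0,0,0.02],"yaw":0},{"fingers":-1,"travel":[0,0,0.02],"yaw":0},{"fingers":-1,"travel":[0,0,0.02],"yaw":0}]' 80;  python3 -c "
from h import *
s=bot.get_state();tool(510.9-s['position'][0],-99.8-s['position'][1]);print(s['wrist_force'])"
```

```text
time: 33.02
position: [426.5, -287.9, 1.6]
tcp_rot: [-0.329, 0.944, -0.0, 0.0]
wrist_force: [-0.2, 0.1, 4.8]
opening: 12.9
pos [ 426.5 -287.9    1.6] y_t deg 128.47 tool mm [-183.1   94.8   -0. ] units [-2.289  1.185 -0.   ]
[-0.1907714   0.07596935  4.77677052]
```

```bash
python3 -m crank '[{"fingers":-1,"travel":[0,0,-0.1],"yaw":0},{"fingers":-1,"travel":[0,0,-0.25],"yaw":0},{"fingers":-1,"travel":[-0.05,0,-0.4],"yaw":0},{"fingers":-1,"travel":[-0.12,0.05,-0.5],"yaw":0},{"fingers":-1,"travel":[-0.22,0.1,-0.58],"yaw":0},{"fingers":-1,"travel":[-0.32,0.15,-0.64],"yaw":0},{"fingers":-1,"travel":[-0.42,0.2,-0.64],"yaw":0},{"fingers":-1,"travel":[-0.53,0.25,-0.64],"yaw":0},{"fingers":-1,"travel":[-0.64,0.3,-0.64],"yaw":0},{"fingers":-1,"travel":[-0.75,0.35,-0.64],"yaw":0}]'; python3 -m crank '[{"fingers":-1,"travel":[-0.08,0.04,0],"yaw":0.0075},{"fingers":-1,"travel":[-0.16,0.08,0],"yaw":0.015},{"fingers":-1,"travel":[-0.24,0.12,0],"yaw":0.0225},{"fingers":-1,"travel":[-0.32,0.16,0],"yaw":0.03},{"fingers":-1,"travel":[-0.4,0.2,0],"yaw":0.0375},{"fingers":-1,"travel":[-0.48,0.24,0],"yaw":0.045},{"fingers":-1,"travel":[-0.56,0.28,0],"yaw":0.0525},{"fingers":-1,"travel":[-0.64,0.32,0],"yaw":0.06},{"fingers":-1,"travel":[-0.72,0.36,0],"yaw":0.0675},{"fingers":-1,"travel":[-0.8,0.4,0],"yaw":0.0735}]'; python3 -c "
from h import *
f=bot.grab_frame('wrist');f=bot.grab_frame('wrist');save(f,'w15');np.save('w15',f)
s=bot.get_state();tool(510.9-s['position'][0],-99.8-s['position'][1]);print(s['wrist_force'])"
```

```text
time: 33.85
position: [456.3, -227.3, 52.2]
tcp_rot: [-0.33, 0.944, 0.0, -0.0]
wrist_force: [0.8, 0.2, -2.5]
opening: 12.8
time: 34.68
position: [486.4, -162.5, 52.0]
tcp_rot: [-0.104, 0.995, 0.0, -0.0]
wrist_force: [-0.6, -1.1, -1.6]
opening: 12.9
pos [ 487.  -161.5   52.1] y_t deg 102.2 tool mm [-36.4  55.3   0. ] units [-0.455  0.691  0.001]
[-0.69479932 -0.88594471 -2.60316862]
```

View pics/w15.png

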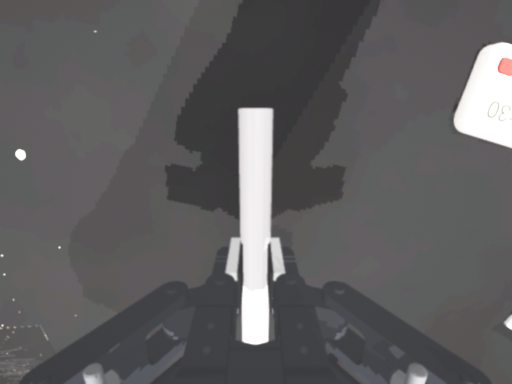

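```bash
python3 -m crank '[{"fingers":-1,"travel":[-0.05,0.08,0],"yaw":0},{"fingers":-1,"travel":[-0.1,0.17,0],"yaw":0},{"fingers":-1,"travel":[-0.16,0.26,0],"yaw":0},{"fingers":-1,"travel":[-0.22,0.35,0],"yaw":0},{"fingers":-1,"travel":[-0.28,0.44,0],"yaw":0},{"fingers":-1,"travel":[-0.34,0.53,0],"yaw":0},{"fingers":-1,"travel":[-0.4,0.61,0],"yaw":0},{"fingers":-1,"travel":[-0.44,0.67,0],"yaw":0},{"fingers":-1,"travel":[-0.455,0.69,0],"yaw":0},{"fingers":-1,"travel":[-0.455,0.69,0],"yaw":0}]'; python3 -c "
from h import *
f=bot.grab_frame('side');save(f,'s16',(190,150,350,270),4.5);np.save('s16',f)
f=bot.grab_frame('wrist')
f=bot.grab_frame('wrist')
s=bot.get_state();p=s['position'];tool(0,0);d=np.array([np.cos(np.radians(12)),np.sin(np.radians(12))]);n=np.array([-d[1],d[0]]);r=np.array([623.4,-75.9])-p[:2];print('along',r@d,'perp',r@n)
# perp from first successful insertion
r=np.array([586.1,-82.9])-p[:2];print('vs first seat: along',r@d,'perp',r@n)"
```

```text
time: 35.62
position: [510.8, -101.5, 52.6]
tcp_rot: [-0.105, 0.994, 0.0, 0.0]
wrist_force: [0.3, 0.6, -2.3]
opening: 12.4
pos [ 510.1 -102.9   52.6] y_t deg 101.96 tool mm [0. 0. 0.] units [0. 0. 0.]
along 116.44070688441296 perp 2.807688576031861
vs first seat: along 78.50041954131773 perp 3.715761438397637
```

View pics/s16.png

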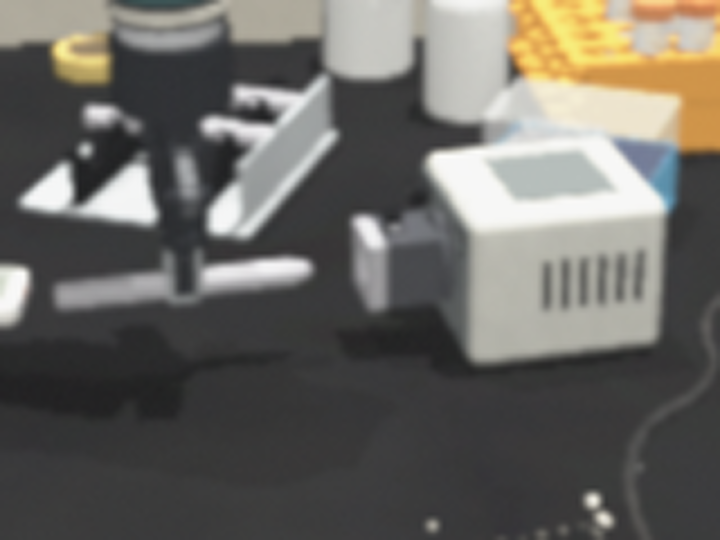

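```bash
python3 -m crank '[{"fingers":-1,"travel":[-0.06,0.03,0.01],"yaw":0},{"fingers":-1,"travel":[-0.15,0.04,0.01],"yaw":0},{"fingers":-1,"travel":[-0.25,0.04,0.01],"yaw":0},{"fingers":-1,"travel":[-0.34,0.04,0.01],"yaw":0},{"fingers":-1,"travel":[-0.43,0.04,0.01],"yaw":0},{"fingers":-1,"travel":[-0.52,0.04,0.01],"yaw":0},{"fingers":-1,"travel":[-0.6,0.04,0.01],"yaw":0},{"fingers":-1,"travel":[-0.67,0.04,0.01],"yaw":0},{"fingers":-1,"travel":[-0.73,0.04,0.01],"yaw":0},{"fingers":-1,"travel":[-0.78,0.04,0.01],"yaw":0}]'; python3 -c "
from h import *
f=bot.grab_frame('side');save(f,'s17',(190,150,350,270),4.5)
s=bot.get_state();p=s['position'];tool(0,0);print(s['wrist_force'],s['ft_torque'])"
```

```text
time: 36.6
position: [571.3, -86.0, 51.8]
tcp_rot: [-0.105, 0.995, -0.0, 0.0]
wrist_force: [0.1, 0.5, -2.0]
opening: 12.9
pos [572.4 -85.7  51.8] y_t deg 102.04 tool mm [0. 0. 0.] units [0. 0. 0.]
[ 0.72114789  0.83368237 -3.02301075] [-0.01800627 -0.07356111  0.02166789]
```

View pics/s17.png

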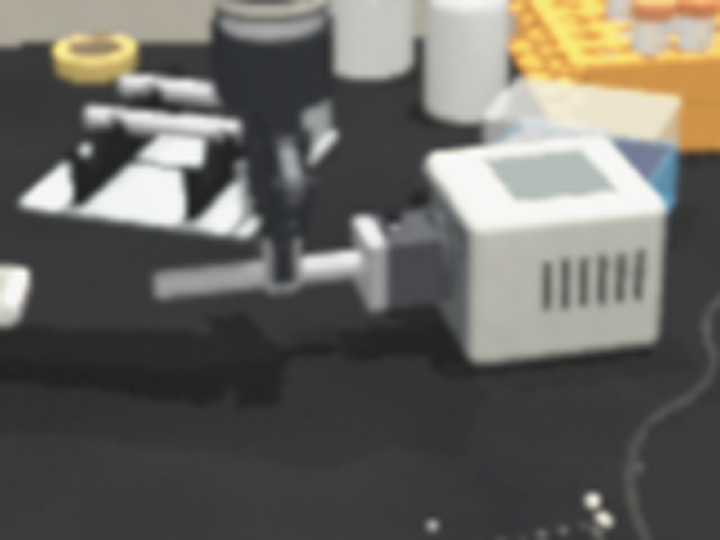

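```bash
python3 -m crank '[{"fingers":-1,"travel":[-0.015,0,0],"yaw":0},{"fingers":-1,"travel":[-0.03,0,0],"yaw":0},{"fingers":-1,"travel":[-0.045,0,0],"yaw":0},{"fingers":-1,"travel":[-0.06,0,0],"yaw":0},{"fingers":-1,"travel":[-0.075,0,0],"yaw":0},{"fingers":-1,"travel":[-0.09,0,0],"yaw":0},{"fingers":-1,"travel":[-0.1,0,0],"yaw":0},{"fingers":-1,"travel":[-0.11,0,0],"yaw":0},{"fingers":-1,"travel":[-0.12,0,0],"yaw":0},{"fingers":-1,"travel":[-0.13,0,0],"yaw":0}]';  python3 -c "
from h import *
s=bot.get_state();tool(0,0);print(s['wrist_force'],s['ft_torque'])"
```

```text
time: 37.48
position: [580.9, -84.0, 51.8]
tcp_rot: [-0.105, 0.995, 0.0, -0.0]
wrist_force: [-0.3, -0.9, -2.1]
opening: 12.7
pos [580.9 -84.   51.8] y_t deg 102.0 tool mm [0. 0. 0.] units [0. 0. 0.]
[-0.34859467 -0.8861047  -2.12349844] [ 0.02848007 -0.02308194  0.03273612]
```

```bash
python3 -m crank '[{"fingers":-1,"travel":[-0.01,0,0],"yaw":0},{"fingers":-1,"travel":[-0.02,0,0],"yaw":0},{"fingers":-1,"travel":[-0.03,0,0],"yaw":0},{"fingers":-1,"travel":[-0.04,0,0],"yaw":0},{"fingers":-1,"travel":[-0.05,0,0],"yaw":0},{"fingers":-1,"travel":[-0.06,0,0],"yaw":0},{"fingers":-1,"travel":[-0.07,0,0],"yaw":0},{"fingers":-1,"travel":[-0.08,0,0],"yaw":0},{"fingers":-1,"travel":[-0.09,0,0],"yaw":0},{"fingers":-1,"travel":[-0.09,0,0],"yaw":0}]';  python3 -c "
from h import *
f=bot.grab_frame('side');save(f,'s18',(190,150,350,270),4.5);np.save('s18',f)
f=bot.grab_frame('wrist');save(f,'w18',None,1.5);np.save('w18',f)
s=bot.get_state();tool(0,0);print(s['wrist_force'],s['ft_torque'])"
```

```text
time: 38.32
position: [582.9, -83.3, 50.9]
tcp_rot: [-0.104, 0.995, 0.001, -0.005]
wrist_force: [-7.7, -1.7, 1.9]
opening: 12.7
pos [582.9 -83.3  50.9] y_t deg 101.93 tool mm [0. 0. 0.] units [0. 0. 0.]
[-7.62098461 -1.47336361  1.38333629] [-0.36895614  1.52616555 -0.01172476]
```

View pics/w18.png

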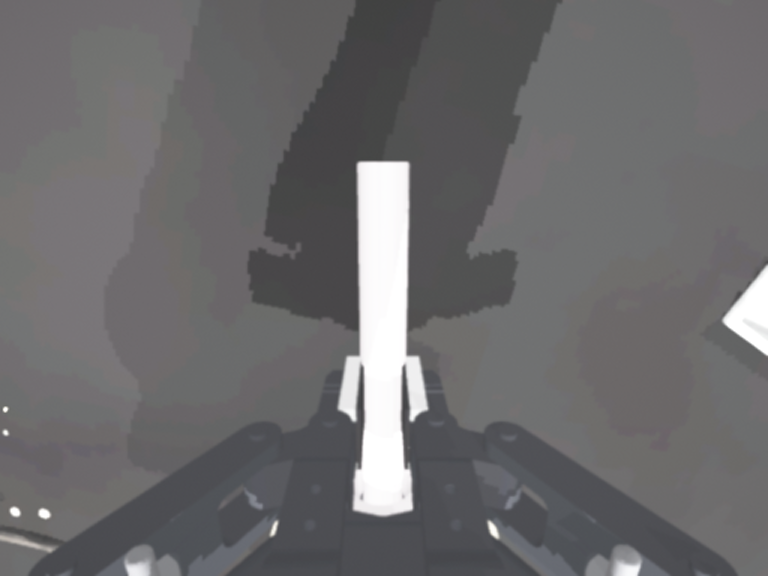

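View pics/s18.png

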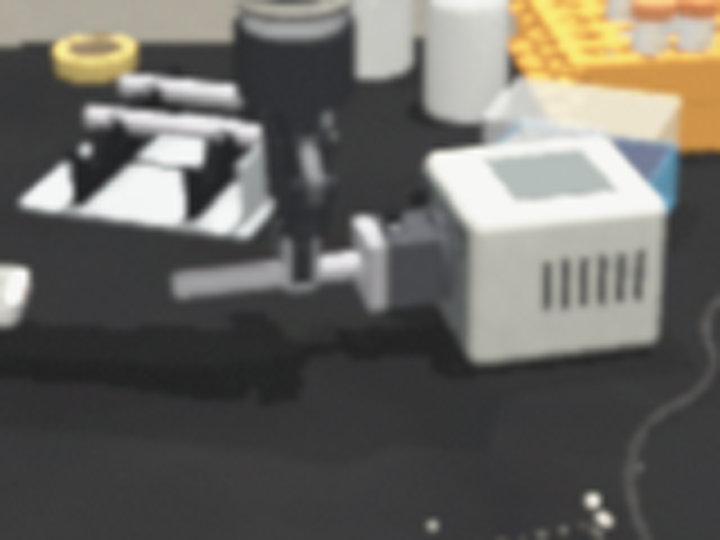

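```bash
python3 -m crank '[{"fingers":-1,"travel":[0.08,0,0],"yaw":0},{"fingers":-1,"travel":[0.18,0,0],"yaw":0},{"fingers":-1,"travel":[0.28,0,0],"yaw":0},{"fingers":-1,"travel":[0.4,0,0],"yaw":0},{"fingers":-1,"travel":[0.52,0,0],"yaw":0},{"fingers":-1,"travel":[0.64,0,0],"yaw":0},{"fingers":-1,"travel":[0.76,0,0],"yaw":0},{"fingers":-1,"travel":[0.88,0.05,-0.06],"yaw":0},{"fingers":-1,"travel":[0.96,0.12,-0.14],"yaw":0},{"fingers":-1,"travel":[1,0.2,-0.22],"yaw":0}]'; python3 -m crank '[{"fingers":-1,"travel":[0,0.1,-0.06],"yaw":0},{"fingers":-1,"travel":[0,0.2,-0.12],"yaw":0},{"fingers":-1,"travel":[0,0.3,-0.18],"yaw":0},{"fingers":-1,"travel":[0,0.4,-0.24],"yaw":0},{"fingers":-1,"travel":[0,0.5,-0.28],"yaw":0},{"fingers":-1,"travel":[0,0.6,-0.3],"yaw":0},{"fingers":-1,"travel":[0,0.7,-0.3],"yaw":0},{"fingers":-1,"travel":[0,0.8,-0.3],"yaw":0},{"fingers":-1,"travel":[0,0.9,-0.3],"yaw":0},{"fingers":-1,"travel":[0,1,-0.3],"yaw":0}]';python3 -m crank '[{"fingers":-1,"travel":[0,0.1,0],"yaw":0.009},{"fingers":-1,"travel":[0,0.2,0],"yaw":0.018},{"fingers":-1,"travel":[0,0.3,0],"yaw":0.027},{"fingers":-1,"travel":[0,0.4,0],"yaw":0.036},{"fingers":-1,"travel":[0,0.5,0],"yaw":0.045},{"fingers":-1,"travel":[0,0.6,0],"yaw":0.054},{"fingers":-1,"travel":[0,0.7,0],"yaw":0.063},{"fingers":-1,"travel":[0,0.8,0],"yaw":0.072},{"fingers":-1,"travel":[0,0.9,0],"yaw":0.081},{"fingers":-1,"travel":[0,1,0],"yaw":0.0858}]';  python3 -c "
from h import *
s=bot.get_state();tool(463.2-s['position'][0],141.6-s['position'][1])"
```

```text
time: 39.25
position: [504.5, -83.5, 69.9]
tcp_rot: [-0.104, 0.995, 0.0, -0.001]
wrist_force: [-0.2, 0.8, -2.3]
opening: 12.7
time: 40.08
position: [489.4, -4.4, 93.1]
tcp_rot: [-0.105, 0.995, 0.0, -0.0]
wrist_force: [-0.8, 1.8, -2.9]
opening: 12.8
time: 40.92
position: [472.8, 73.8, 93.2]
tcp_rot: [0.165, 0.986, -0.0, -0.0]
wrist_force: [0.6, 0.4, -2.3]
opening: 12.5
pos [472.8  73.8  93.2] y_t deg 70.99 tool mm [31.1 60.9 -0. ] units [ 0.389  0.762 -0.   ]
```

```bash
python3 -m crank '[{"fingers":-1,"travel":[0.05,0.1,0],"yaw":0},{"fingers":-1,"travel":[0.1,0.2,0],"yaw":0},{"fingers":-1,"travel":[0.15,0.3,0],"yaw":0},{"fingers":-1,"travel":[0.2,0.4,0],"yaw":0},{"fingers":-1,"travel":[0.25,0.5,0],"yaw":0},{"fingers":-1,"travel":[0.3,0.6,0],"yaw":0},{"fingers":-1,"travel":[0.35,0.69,0],"yaw":0},{"fingers":-1,"travel":[0.385,0.75,0],"yaw":0},{"fingers":-1,"travel":[0.385,0.775,0],"yaw":0},{"fingers":-1,"travel":[0.385,0.775,0],"yaw":0}]';  python3 -c "
from h import *
f=bot.grab_frame('wrist');f=bot.grab_frame('wrist');save(f,'w19',None,1.5);np.save('w19',f)
s=bot.get_state();tool(463.2-s['position'][0],141.6-s['position'][1])"
```

```text
time: 41.75
position: [464.2, 142.3, 93.4]
tcp_rot: [0.164, 0.987, 0.0, 0.0]
wrist_force: [-0.1, 0.5, -2.7]
opening: 12.8
pos [464.2 141.3  93.4] y_t deg 71.09 tool mm [ 1. -0. -0.] units [ 0.013 -0.    -0.   ]
```

View pics/w19.png

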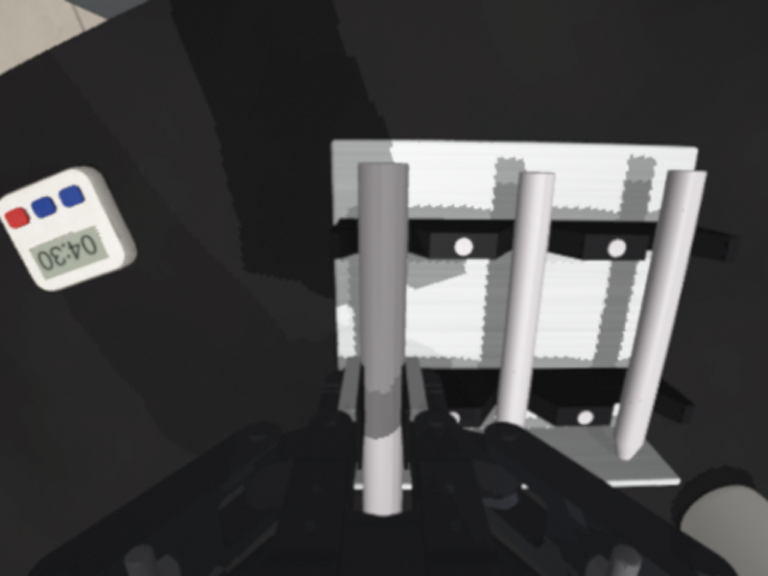

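```bash
python3 -m crank '[{"fingers":-1,"travel":[0.01,0.015,0.1],"yaw":0},{"fingers":-1,"travel":[0.01,0.015,0.2],"yaw":0},{"fingers":-1,"travel":[0.01,0.015,0.3],"yaw":0},{"fingers":-1,"travel":[0.01,0.015,0.4],"yaw":0},{"fingers":-1,"travel":[0.01,0.015,0.5],"yaw":0},{"fingers":-1,"travel":[0.01,0.015,0.59],"yaw":0},{"fingers":-1,"travel":[0.01,0.015,0.66],"yaw":0},{"fingers":-1,"travel":[0.01,0.015,0.72],"yaw":0},{"fingers":-1,"travel":[0.01,0.015,0.755],"yaw":0},{"fingers":-1,"travel":[0.01,0.015,0.765],"yaw":0}]'; python3 -c "
from h import *
s=bot.get_state();tool(0,0);print(s['wrist_force'],s['ft_torque'])"; python3 -m crank '[{"fingers":-1,"travel":[-0.01,0,0],"yaw":0},{"fingers":-1,"travel":[-0.02,0,0],"yaw":0},{"fingers":-1,"travel":[-0.03,0,0],"yaw":0},{"fingers":-1,"travel":[-0.04,0,0],"yaw":0},{"fingers":-1,"travel":[-0.05,0,0],"yaw":0},{"fingers":-1,"travel":[-0.06,0,0],"yaw":0},{"fingers":-1,"travel":[-0.07,0,0],"yaw":0},{"fingers":-1,"travel":[-0.08,0,0],"yaw":0},{"fingers":-1,"travel":[-0.085,0,0],"yaw":0},{"fingers":-1,"travel":[-0.085,0,0],"yaw":0}]'; python3 -c "
from h import *
s=bot.get_state();tool(0,0);print(s['wrist_force'],s['ft_torque'])"
```

```text
time: 42.68
position: [463.5, 143.0, 31.7]
tcp_rot: [0.164, 0.986, -0.0, -0.0]
wrist_force: [-0.8, -0.4, -2.0]
opening: 12.9
pos [463.5 143.   31.7] y_t deg 71.11 tool mm [0. 0. 0.] units [0. 0. 0.]
[-0.83818566 -0.38449713 -1.96356317] [-0.04687701  0.01542635  0.02569747]
time: 43.52
position: [469.3, 141.1, 32.1]
tcp_rot: [0.164, 0.986, 0.0, -0.001]
wrist_force: [-1.6, 0.8, -2.8]
opening: 12.7
pos [469.3 141.1  32.1] y_t deg 71.15 tool mm [0. 0. 0.] units [0. 0. 0.]
[-1.58582186  0.82590551 -2.77715682] [0.20409692 0.30469808 0.05450464]
```

```bash
python3 -m crank '[{"fingers":-1,"travel":[-0.005,0,0],"yaw":0},{"fingers":-1,"travel":[-0.01,0,0.005],"yaw":0},{"fingers":-1,"travel":[-0.015,0,0.005],"yaw":0},{"fingers":-1,"travel":[-0.015,0,0.005],"yaw":0},{"fingers":-1,"travel":[-0.015,0,0.005],"yaw":0},{"fingers":-0.6,"travel":[-0.015,0,0.005],"yaw":0},{"fingers":-0.3,"travel":[-0.015,0,0.005],"yaw":0},{"fingers":-0.2,"travel":[-0.015,0,0.005],"yaw":0},{"fingers":-0.2,"travel":[-0.015,0,0.005],"yaw":0},{"fingers":-0.2,"travel":[-0.015,0,-0.05],"yaw":0}]'; python3 -m crank '[{"fingers":-0.2,"travel":[0,0,-0.1],"yaw":0},{"fingers":-0.2,"travel":[0,0,-0.2],"yaw":0},{"fingers":-0.2,"travel":[0,0,-0.3],"yaw":0},{"fingers":-0.2,"travel":[0,0,-0.4],"yaw":0},{"fingers":-0.2,"travel":[0,0,-0.5],"yaw":0},{"fingers":-0.2,"travel":[0,0,-0.6],"yaw":0},{"fingers":-0.2,"travel":[0,0,-0.7],"yaw":0},{"fingers":-0.2,"travel":[0,0,-0.8],"yaw":0},{"fingers":-0.2,"travel":[0,0,-0.9],"yaw":0},{"fingers":-0.2,"travel":[0,0,-1],"yaw":0}]'; python3 -c "
from h import *
f=bot.grab_frame('wrist');save(f,'w20',None,1.5);np.save('w20',f)
f=bot.grab_frame('side');save(f,'s20',(180,140,300,240),6)
f=bot.grab_frame('top');save(f,'t20',None,1.5)
s=bot.get_state();tool(0,0);print(s['wrist_force'])"
```

```text
time: 44.35
position: [471.9, 140.1, 36.1]
tcp_rot: [0.164, 0.986, -0.0, 0.0]
wrist_force: [-0.6, 0.6, 0.6]
opening: 33.9
time: 45.18
position: [471.2, 140.5, 117.0]
tcp_rot: [0.164, 0.986, 0.0, -0.0]
wrist_force: [0.1, 1.2, -0.9]
opening: 34.1
pos [471.6 140.7 116.8] y_t deg 71.13 tool mm [0. 0. 0.] units [0. 0. 0.]
[-0.41581422 -0.06896113  0.50549411]
```

View pics/w20.png

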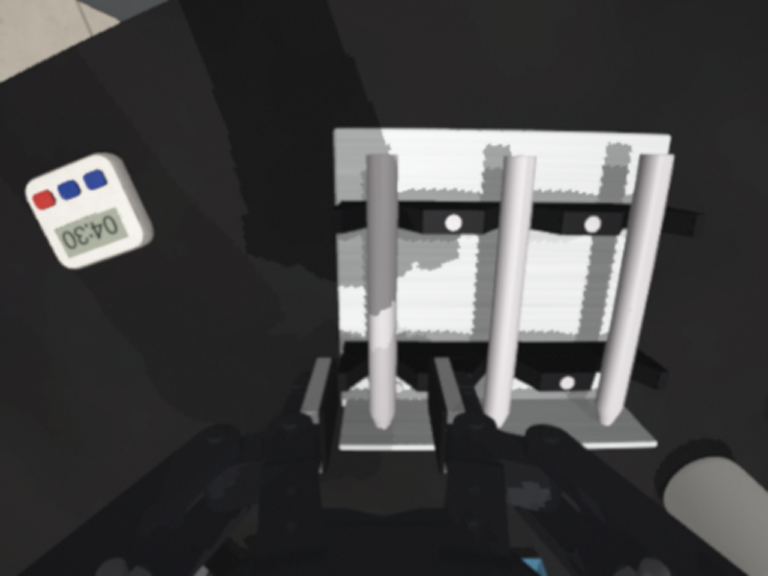

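View pics/s20.png

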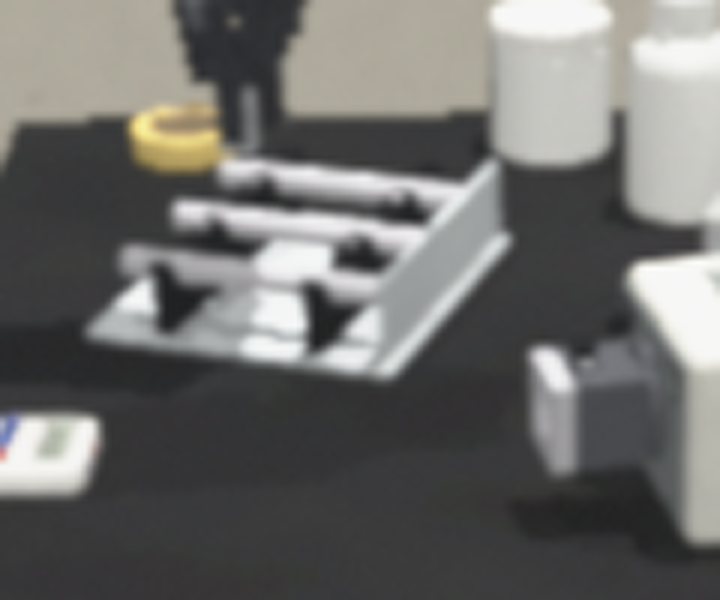

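Run:
```python
from h import *
f=np.load('w20.npy',allow_pickle=True).item()
d=np.array([.946,-.324]);n=np.array([.324,.946])
for nm,T,H in(('slot3',(382,154),(382,429)),('slot2',(520,156),(497,426)),('slot1',(655,155),(607,426))):
    P=onz(f,np.array([T,H])/1.5-.17,44)[:,:2]-[489.7,206.5]; print(nm,'tail x,y',(P[0]@d).round(1),(P[0]@n).round(1),'tip',(P[1]@d).round(1),(P[1]@n).round(1))
```

```text
slot3 tail x,y -77.5 -69.8 tip 80.5 -69.9
slot2 tail x,y -77.0 -2.2 tip 78.8 -0.1
slot1 tail x,y -78.8 66.3 tip 80.1 68.6
```

```bash
python3 -c "
from workcell import bot
print(bot.sign_off())"
```

```text
the job is handed in; nothing more can be done
None
```

Both loose shafts went home in the hub bore, one after the other, and now lie in the stand with their chamfered ends at the end stop. I handed the job in at about 45 s of the 72 s allowed.

- **First shaft (the one farther from the robot):** I pushed its chamfered end in until it stopped at about 6 N. Both the side and wrist views put its centre about 41 mm before the mouth, which is the seated depth and not the shoulder. It then went into slot 2 and was pushed lightly against the end stop.
- **Second shaft (the nearer one):** I pushed its chamfered end in the same way. It stopped at about 8 N, with its tail at the same side-view pixel as the first. It then went into slot 3 and was pushed lightly against the stop.
- **Last checks:** In the final wrist picture the square ends of the three shafts sit at x ≈ -77.5 mm (slot 3), -77.0 mm (slot 2) and -78.8 mm (slot 1). A shaft touching the stop should read -77 mm. All chamfers face the stop, the shafts lie in their notches, and the gripper was open and about 80 mm above them.
- **Disagreements:**
  - The gripper read about 13 mm open on the 16 mm shafts, though neither slipped.
  - Both first grips on the worktop sat too high, so I re-gripped each shaft about 2–4 mm lower. The second shaft still showed about 5 N upward before lifting.
  - The hub stop came up to about 4 mm from where I first predicted. For the first shaft this was because I held it about 3 mm off its middle.
- **Not measured:** I did not re-measure the jar, bottle and timer at the end. No contact force suggested that anything had been touched.

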